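# Rack the open ink bottle and snap its cap on

## Robot

A 6-joint arm with a two-finger parallel gripper is mounted at the origin on the work surface. World frame = base frame: x ahead of the robot, y to its left, z up, the work surface at z = 0. Lengths are in m, angles in rad, forces in N, time in s.
With the tool pointing down it reaches from about 0.225 to 0.725 m from the base axis. Payload 3.1 kg.
Tool frame: the origin (TCP) lies between the finger pads; the fingertips stand 11 mm ahead of it and the grasp point (between the pads) lies 8 mm behind it; z points along the fingers, y is the direction in which the jaws open and shut (so a half turn about z gives the same grasp; the last joint's range is limited). The gripper opens to 85 mm and grips with 20 to 120 N. Pads are 22 mm wide; open, the fingers measure 114 mm over their backs; the gripper's body (76 mm by 85 mm) begins 54 mm behind the grasp point. The pads swing forward as they close: fully open they stand 13 mm farther back than shut.
Start: joints at [-1.394, 0.048, 0.099, 1.622, 0, 1.443], TCP at [0.158, -0.501, 0.222] pointing down, gripper open.
Joint ranges: [-2.91, 2.91], [-0.99, 1.94], [-1.21, 1.42], [-2.12, 2.29], [-1.49, 1.47], [-3.14, 3.14]. Speed limits (rad/s): [2.79, 2.79, 3.14, 3.14, 3.14, 3.14].

## Interface

Orientations are given as a rotation vector (axis times angle).
In Python, from plant import observe, read_camera, get_calibration, sign_off gives the robot as it stands.
- The arm moves only by the shell command python3 -m crank 'ROWS' [FORCE]. ROWS is a JSON object of lists of equal length, an entry for each row: "slide": the shift along the tool's x, y, z in mm, a list of three; "turn": the turn, a rotation vector about the tool's x, y, z in degrees, a list of three; "claw": the closure, from -1 (fully open) to 1 (shut), so that 0 is half open. A call has 1 to 12 rows; each row is the pose to reach, as a shift and turn from the pose commanded when the call began, along the tool's axes at that moment; what a row does not reach only later rows make up. A row lasts 1/10 s, in which the tool goes at most 50 mm and 8.59 degrees, less where a joint would pass 70% of its speed; a pose out of reach is approached as far as the arm can. A call with a gripper value outside its range is refused whole. The fingers move at their own pace and stop on an object; FORCE is the grip in N (left out, the last holds). Time passes only in rows, so rows that repeat a pose let the fingers close. It gives the time, the measured TCP pose, the force and the opening at its end, in the units of the state.
- observe(): the state, without advancing time (a new reading comes with each control period).
- read_camera(name): name is "scene" or "top"; returns the picture (420x560x3 uint8, red, green, blue); there is no depth.
- get_calibration(name): a dict with "fx", "fy", "cx", "cy" (pixels), "dist_coeffs" ([k1, k2, p1, p2, k3] as OpenCV has them; the pictures are not rectified), "world_to_cam" (4x4, takes a point from world to camera coordinates). Camera axes: x right, y up, looking along -z (the intrinsics and any distortion apply to the point x, -y, -z); pixel columns grow to the right and rows downward; lengths in m; the calibration is good to about 2 mm. A picture is of the moment at which its call begins. get_calibration takes no time and is no camera call.
- sign_off(): hands the job in, once; it reports no verdict.
The state is a dict: "time": time; "qpos": joint angles; "qvel": joint speeds; "tau": joint torques, N m; "tool_pos": TCP position; "eef_rot": TCP orientation; "ft_force": force on the tool from outside, world axes, zero at the start; "moment": the same for the moment, N m; "finger_gap": opening from 0.0 (shut) to 1.0 (fully open).
Only numpy, scipy, OpenCV 4.12 (cv2) and the standard library are available. Lean on these libraries where they do the work, as an engineer would, in place of code of your own. Each camera call takes 0.05 s, during which the arm holds its last target.

## Task

Stand the open ink bottle in the empty cup of the rack, so that the row is full again; keep the bottle upright all the way and let go of it there. Then put the loose snap cap on it where it stands and press down until it clicks over the bead and is fully home on the shoulder, and keep pressing: finish while still pushing down firmly on the closed cap. Leave the other bottles and the squeegee where they are.

Things in the scene. Friction and masses are not known exactly. Their poses are not given: they have to be found in the camera images.
- bottle: Open ink bottle, white plastic with paper label, loose, stands upright on the table at the start; 0.10 to 0.21 kg. Origin: centre of its underside, z up along its axis. Round body 58 mm across up to 54 mm high, then a shoulder narrowing to a flat land 48 mm across at 70 mm, out of which the closed neck rises to 93 mm.
- shoulder (a point): On the bottle: centre of the flat land, 70 mm above the bottle's origin; z along the bottle's axis. Above it: neck 26 mm across for 10 mm, then a bead 32 mm across and 2 mm thick, then a taper from 32 to 25 mm across over 5 mm, then a small spout. The cap's rim lands here.
- cap: Loose snap cap, ribbed grey plastic, round, 47 mm across and 30 mm high, 24 g, open side down on the table. Origin: centre of its open lower rim, z up along its axis; any turn about it. Its inside, 40 mm across, takes the neck. Fully home, its origin lies at shoulder.
- cap_top (a point): Centre of the cap's flat top, 30 mm above its rim. Pushed down over the neck, the cap's four sprung tongues (inside) meet the taper with the rim 8 to 9 mm above the shoulder; the push rises to some 8 to 15 N, drops suddenly to nearly nothing as they snap past the bead with a few mm to go, then rises steeply as the rim lands on the shoulder.
- cup_empty: The one empty cup of the rack, black plastic, fixed; any of the four places in the row. Origin: centre of its underside; its floor (where the bottle stands) is 4 mm above the origin, its rim 18 mm above; 62 mm across inside, 70 mm outside. Its x axis points across the row, its y axis along the row.
- rack: Low plywood rack, fixed, 92 mm across (its x), 352 mm along the row (its y), board top 30 mm above the table, end cheeks 55 mm high. Origin: centre of its underside. Its four cups stand in a row along y, 78 mm apart, at y = -117, -39, 39 and 117 mm.
- full_a: Bystander: one of three closed ink bottles standing in the other cups, same body, with its cap on (100 mm high in all). Origin: centre of its underside.
- full_b: Bystander: closed ink bottle, as full_a.
- full_c: Bystander: closed ink bottle, as full_a.
- squeegee: Bystander: wooden hand squeegee lying flat on the table to the right of the work (-y side), its length roughly along world x, 190 mm long (its y), about 115 mm across, 26 mm high. Origin: its underside near the middle.
There are look-alikes about, which are no part of the job. What is shaped like the cap but blue or brown is not meant.

How it is judged:
On the way, in this order (a step that is already met when the one before it is completed fails the run):
1. the open bottle stands upright on the floor of the empty cup, let go (horizontal distance between bottle and cup_empty below 0.005 m and z of bottle in the frame of cup_empty between 0.002 and 0.006 m and angle between bottle's own z axis and vertical below 0.06 rad and contact force between the fingers and bottle below 0.3 N), for 0.2 s.
2. the cap has snapped fully home on the bottle and is kept pressed there for a second (z of cap in the frame of bottle below 0.0718 m and horizontal distance between cap and bottle below 0.004 m and angle between the z axis of cap and the z axis of bottle, either way round below 0.08 rad and contact force between bottle and cup_empty above 6 N), for 1 s.
At the end, for the whole second after the job is handed in: Bottle upright (0.06 rad) on the floor of the cup that was empty; cap fully home on it (rim within 1.8 mm of the shoulder, centred within 4 mm, in line within 0.08 rad); fingers on the cap, off the bottle, still push down: bottle presses on its cup with over 6 N, weight included (all of step 2 and horizontal distance between bottle and cup_empty below 0.005 m and z of bottle in the frame of cup_empty between 0.002 and 0.006 m and angle between bottle's own z axis and vertical below 0.06 rad and z of cap in the frame of bottle above 0.067 m and angle between cap's own z axis and vertical below 0.12 rad and contact force between the fingers and cap above 2 N and contact force between the fingers and bottle below 0.5 N and linear speed of bottle below 0.02 m/s); the arm keeps its last pose, push and grip.
It fails at once if the open bottle is tipped (more than 0.6 rad) (angle between bottle's own z axis and vertical above 0.6 rad).
It fails at once if a closed bottle is knocked or taken out of its place (moved 15 mm) (distance of any of full_a, full_b, full_c from where it was at the start of the episode above 0.015 m).
It fails at once if the squeegee is shoved (20 mm) (distance of squeegee from where it was at the start of the episode above 0.02 m).
It also fails if it takes over 58 s, if anything falls off the work surface, if the arm or the gripper's body presses on something with over 40 N, if the wrist force passes 120 N, or if a joint passes its speed limit or range.

## Working session

There is one attempt and no reset: what is moved stays moved. The work goes in short steps, Python scripts to look and compute and a shell command to move; the robot and the scene stay as the last step left them, time stands still between calls to the robot, and variables do not carry over. Pictures are saved under pics/ and viewed, and the job is handed in when it is done.

```bash
ls; mkdir -p pics
cat > h.py <<'E'
import numpy as np, cv2
from plant import observe, read_camera, get_calibration
from scipy.spatial.transform import Rotation as R
def snap(cam,name):
    im=read_camera(cam); cv2.imwrite(f'pics/{name}.png',im[:,:,::-1]); return im
def cal(cam):
    c=get_calibration(cam); K=np.array([[c['fx'],0,c['cx']],[0,c['fy'],c['cy']],[0,0,1.]])
    return K,np.array(c['dist_coeffs'],float),np.array(c['world_to_cam'])
def ray(cam,uv):
    K,d,W=cal(cam)
    p=cv2.undistortPoints(np.array(uv,float).reshape(-1,1,2),K,d).reshape(-1,2)
    dc=np.c_[p[:,0],-p[:,1],-np.ones(len(p))]
    Rm=W[:3,:3];t=W[:3,3]
    return -Rm.T@t, dc@Rm
def onz(cam,uv,z):
    o,d=ray(cam,uv); s=(z-o[2])/d[:,2]; return o+s[:,None]*d
def proj(cam,P):
    K,d,W=cal(cam); P=np.atleast_2d(P)
    c=P@W[:3,:3].T+W[:3,3]; c=c*[1,-1,-1]
    return cv2.projectPoints(c,np.zeros(3),np.zeros(3),K,d)[0].reshape(-1,2)
E
python3 - <<'E'
from h import *
np.set_printoptions(precision=4,suppress=True)
for c in('scene','top'):
    snap(c,c+'0'); K,d,W=cal(c); print(c,K[0,0],K[1,1],K[:2,2],d); print(-W[:3,:3].T@W[:3,3], W[:3,:3])
print(observe())
E
```

```text
pics
scene 526.4414255477415 526.4414255477415 [272.3372 214.2824] [-0.1831  0.      0.      0.      0.    ]
[1.0321 0.7714 0.9443] [[-0.8596  0.5108  0.0101]
 [-0.3282 -0.5672  0.7553]
 [ 0.3916  0.646   0.6553]]
top 503.56142232510916 503.56142232510916 [275.8823 211.4052] [-0.1234  0.      0.      0.      0.    ]
[ 0.336  -0.0933  1.0619] [[-0.0185 -0.9996 -0.0224]
 [ 0.9866 -0.0219  0.1614]
 [-0.1618 -0.0192  0.9866]]
{'time': 0.1, 'qpos': array([-1.3938,  0.0487,  0.0978,  1.622 , -0.    ,  1.443 ]), 'qvel': array([-0.0018, -0.0006,  0.0044, -0.0013, -0.0005, -0.0022]), 'tau': array([  0.0029, -33.9853,  32.0935,   0.0159,  -0.    ,  -0.    ]), 'tool_pos': array([ 0.1574, -0.5002,  0.2204]), 'eef_rot': array([-3.1031, -0.4767,  0.0001]), 'ft_force': array([-0.0698, -0.6362, -0.3692]), 'moment': array([0.0026, 0.0302, 0.0035]), 'finger_gap': 1.0018139221923723}
```

View pics/top0.png

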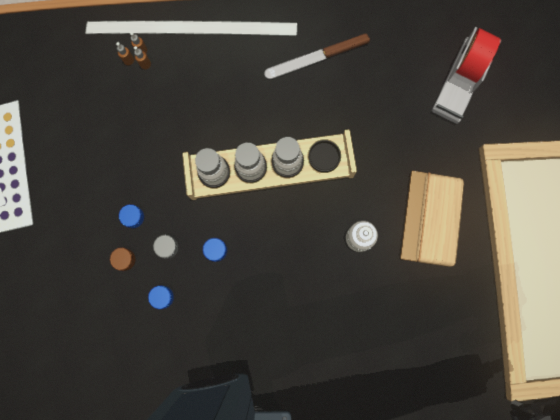

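View pics/scene0.png

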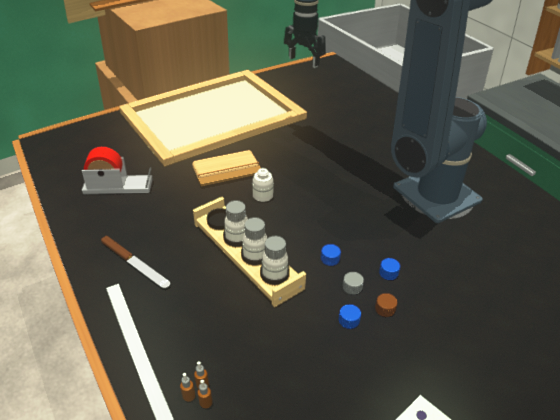

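The top view shows the grey cap at about (165,247), the open bottle at (362,236) and the empty cup at (325,156). The scene view shows the same objects. I'll enlarge crops of these and segment them.

Run:
```python
import cv2,numpy as np
t=cv2.imread('pics/top0.png'); s=cv2.imread('pics/scene0.png')
def crop(im,u,v,r,k): return cv2.resize(im[v-r:v+r,u-r:u+r],None,fx=k,fy=k,interpolation=cv2.INTER_CUBIC)
a=np.vstack([np.hstack([crop(t,325,156,24,6)[:, :],crop(t,362,236,24,6)]),np.hstack([crop(s,222,215,24,6),crop(s,262,185,24,6)])])
cv2.imwrite('pics/crops.png',a)
```

```text
(no output)
```

View pics/crops.png

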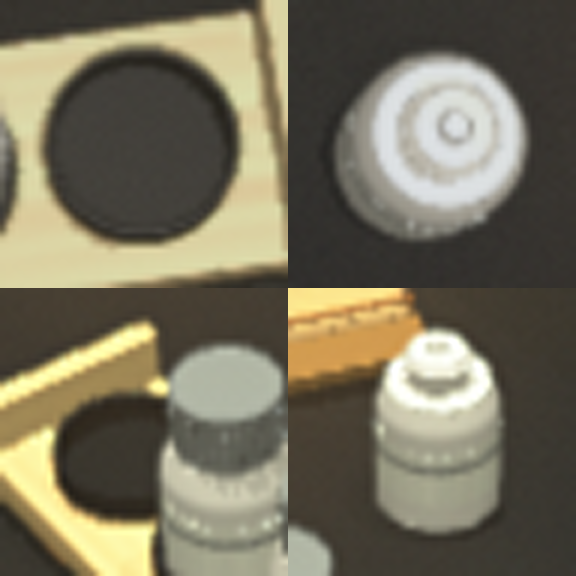

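```bash
cat > m.py <<'E'
from h import *
np.set_printoptions(precision=4,suppress=True)
t=cv2.imread('pics/top0.png'); s=cv2.imread('pics/scene0.png')
def blobs(im,mask,amin=30,roi=None):
    n,l,st,c=cv2.connectedComponentsWithStats(mask.astype(np.uint8))
    out=[]
    for i in range(1,n):
        if st[i,4]>=amin:
            x,y=c[i]
            if roi is None or (roi[0]<x<roi[2] and roi[1]<y<roi[3]):
                out.append((i,c[i],st[i]))
    return l,out
E
python3 - <<'E'
from m import *
for nm,im,rois in(('top',t,{'cap':(145,225,185,270),'bottle':(335,210,390,260),'rack':(175,125,365,205)}),('scene',s,{'cap':(335,265,372,300),'bottle':(245,160,280,205),'rack':(185,190,310,305)})):
    g=cv2.cvtColor(im,cv2.COLOR_BGR2HSV)
    for k,(a,b,c,d) in rois.items():
        sub=g[b:d,a:c]; sat=sub[...,1];v=sub[...,2]
        if k=='rack':
            print(nm,'grey caps'); m=(v>90)&(sat<45)
        elif k=='cap': m=(v>75)&(sat<60)
        else: m=(v>80)&(sat<70)
        n,l,st,ce=cv2.connectedComponentsWithStats(m.astype(np.uint8))
        for i in range(1,n):
            if st[i,4]>40:print(nm,k,ce[i]+[a,b],st[i]+[a,b,0,0,0])
    print(nm,'sample cap', im[247,165] if nm=='top' else im[280,353])
E
```

```text
top cap [164.1795 245.9534] [153 234  24  24 429]
top bottle [361.5338 235.8812] [346 221  32  31 783]
top grey caps
top rack [287.1673 155.6012] [272 137  31  38 855]
top rack [248.8959 160.8515] [235 142  30  38 855]
top rack [210.6096 166.1515] [195 148  33  37 858]
top sample cap [161 169 169]
scene cap [352.8189 282.189 ] [343 272  21  22 381]
scene bottle [262.5281 185.1078] [252 167  22  35 640]
scene grey caps
scene rack [262.5634 194.8169] [253 190  21  12 213]
scene rack [255.8537 240.592 ] [ 224  200   64   80 2495]
scene sample cap [163 179 172]
```

Run:
```python
import cv2,numpy as np
t=cv2.imread('pics/top0.png'); s=cv2.imread('pics/scene0.png')
def crop(im,u,v,r,k): return cv2.resize(im[v-r:v+r,u-r:u+r],None,fx=k,fy=k,interpolation=cv2.INTER_NEAREST)
a=np.hstack([crop(t,165,247,16,12),crop(s,353,283,16,12)])
b=crop(t,268,163,96,4)[120:260]
cv2.imwrite('pics/crops2.png',np.vstack([a,b[:, :768]]) if 0 else a)
cv2.imwrite('pics/crops3.png',cv2.resize(t[125:205,178:362],None,fx=4,fy=4,interpolation=cv2.INTER_CUBIC))
cv2.imwrite('pics/crops4.png',cv2.resize(s[190:305,185:310],None,fx=5,fy=5,interpolation=cv2.INTER_CUBIC))
```

```text
(no output)
```

View pics/crops2.png

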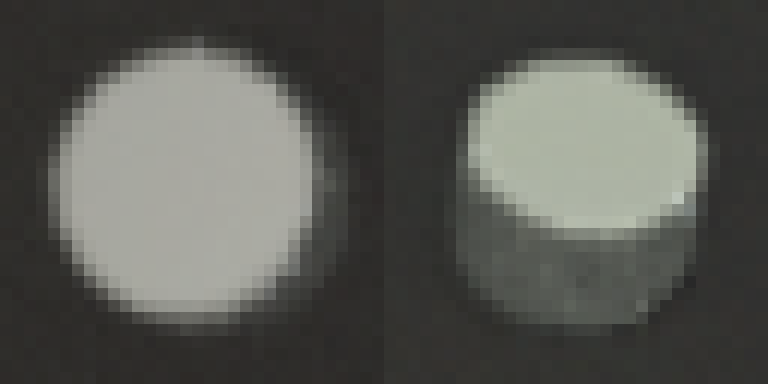

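View pics/crops3.png

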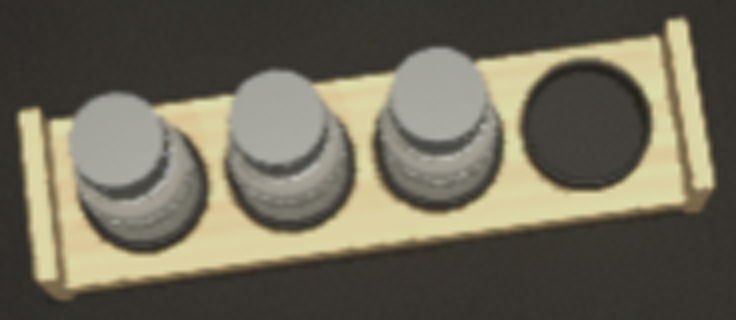

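View pics/crops4.png

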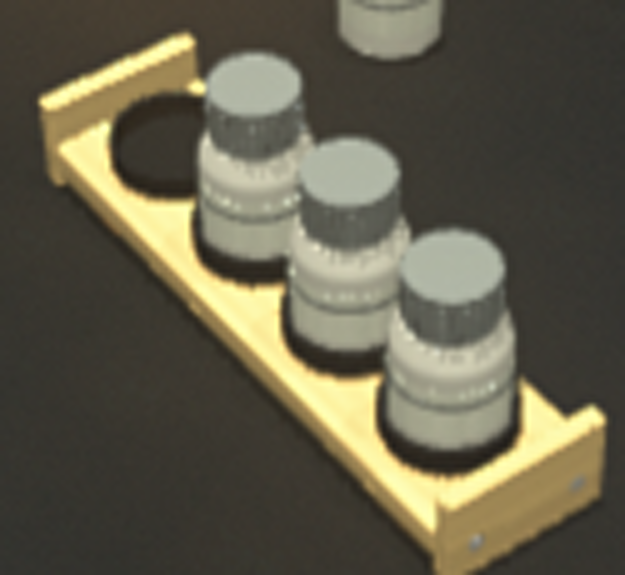

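The crops show the grey cap tops and bottles clearly, with the empty cup at the right-hand (−y) end of the row. Next I'll fit the bright tops and triangulate them.

```bash
cat >> m.py <<'E'
def tops(im,roi,lo):
    a,b,c,d=roi
    big=cv2.resize(im[b:d,a:c],None,fx=4,fy=4,interpolation=cv2.INTER_CUBIC)
    g=cv2.cvtColor(big,cv2.COLOR_BGR2HSV)
    m=((g[...,2]>lo)&(g[...,1]<50)).astype(np.uint8)
    cs,_=cv2.findContours(m,cv2.RETR_EXTERNAL,cv2.CHAIN_APPROX_NONE)
    c=max(cs,key=cv2.contourArea)
    e=cv2.fitEllipse(cv2.convexHull(c))
    return (np.array(e[0])+.5)/4-.5+[a,b],np.array(e[1])/4,e[2]
def tri(u1,u2):
    o1,d1=ray('top',[u1]);o2,d2=ray('scene',[u2])
    d1=d1[0]/np.linalg.norm(d1);d2=d2[0]/np.linalg.norm(d2)
    A=np.c_[d1,-d2];x=np.linalg.lstsq(A,o2-o1,rcond=None)[0]
    p,q=o1+x[0]*d1,o2+x[1]*d2
    return (p+q)/2,np.linalg.norm(p-q)
E
python3 - <<'E'
from m import *
rt={'cap':(149,231,181,263),'f1':(194,145,220,173),'f2':(233,140,260,168),'f3':(274,134,300,162)}
rs={'cap':(337,267,369,293),'f1':(262,232,290,255),'f2':(242,215,268,239),'f3':(223,199,248,221)}
zc={'cap':.03}
for k in rt:
    a=tops(t,rt[k],125);b=tops(s,rs[k],125)
    P,e=tri(a[0],b[0]); print(k,a[0],a[1],b[0],b[1],P,e, onz('top',[a[0]],.03 if k=='cap' else P[2])[0],onz('scene',[b[0]],.03 if k=='cap' else P[2])[0])
E
```

```text
cap [164.0936 245.8533] [21.3371 21.8937] [353.3341 278.9588] [14.5577 19.8161] [0.4379 0.1614 0.0268] 0.0007577327263292601 [0.4379 0.1604 0.03  ] [0.4396 0.1637 0.03  ]
f1 [206.2597 160.16  ] [22.9162 26.9227] [270.8587 242.2518] [17.5473 28.56  ] [0.5947 0.0537 0.132 ] 0.009030303659412658 [0.591  0.0563 0.132 ] [0.5979 0.0505 0.132 ]
f2 [245.6611 155.0532] [23.3393 28.3452] [249.8632 223.9536] [18.29   27.5192] [ 0.6042 -0.0228  0.1308] 0.01168170189352292 [ 0.5993 -0.0194  0.1308] [ 0.6083 -0.0273  0.1308]
f3 [286.8759 153.6137] [27.8371 34.3347] [235.1048 206.6559] [12.7753 19.3783] [ 0.6044 -0.1005  0.1268] 0.007370550031241684 [ 0.6013 -0.0984  0.1268] [ 0.6069 -0.1036  0.1268]
```

Run:
```python
from m import *
g=cv2.cvtColor(t,cv2.COLOR_BGR2HSV); print('top cap f2 col', [tuple(map(int,g[v,246])) for v in range(138,172,2)])
g=cv2.cvtColor(s,cv2.COLOR_BGR2HSV); print('scene f2 col', [tuple(map(int,g[v,254])) for v in range(215,250,2)])
print('bottle scene',[tuple(map(int,g[v,262])) for v in range(164,208,2)])
print('row',[tuple(map(int,g[225,u])) for u in range(240,272,2)])
```

```text
top cap f2 col [(23, 38, 54), (23, 38, 54), (26, 17, 104), (33, 14, 165), (33, 14, 165), (30, 12, 164), (33, 14, 167), (30, 14, 167), (30, 12, 167), (30, 14, 168), (30, 14, 169), (30, 12, 169), (34, 12, 170), (30, 14, 170), (26, 19, 93), (23, 27, 84), (24, 21, 167)]
scene f2 col [(23, 50, 61), (33, 27, 112), (39, 22, 182), (39, 23, 181), (39, 24, 182), (41, 24, 182), (42, 24, 183), (41, 24, 183), (35, 23, 124), (33, 26, 100), (33, 27, 95), (36, 27, 95), (30, 26, 106), (28, 36, 172), (28, 33, 208), (29, 34, 195), (27, 35, 159), (30, 34, 178)]
bottle scene [(20, 74, 72), (19, 76, 70), (33, 33, 215), (29, 27, 228), (35, 12, 252), (28, 19, 245), (25, 39, 165), (26, 39, 156), (35, 11, 255), (27, 36, 211), (27, 36, 206), (26, 37, 171), (29, 35, 160), (30, 37, 153), (30, 35, 146), (29, 37, 165), (30, 36, 163), (27, 36, 158), (27, 33, 153), (20, 51, 60), (19, 57, 63), (21, 53, 63)]
row [(28, 36, 190), (28, 34, 195), (32, 31, 157), (40, 25, 184), (39, 24, 182), (41, 24, 182), (39, 24, 182), (41, 24, 182), (40, 25, 182), (40, 25, 182), (41, 24, 183), (41, 24, 183), (38, 22, 139), (20, 50, 61), (19, 46, 61), (25, 46, 61)]
```

```bash
cat >> m.py <<'E'
def flood(im,seed,tol=22,k=4,r=24):
    u,v=seed; a,b=u-r,v-r
    big=cv2.resize(im[b:b+2*r,a:a+2*r],None,fx=k,fy=k,interpolation=cv2.INTER_LINEAR)
    g=cv2.cvtColor(big,cv2.COLOR_BGR2GRAY)
    m=np.zeros((g.shape[0]+2,g.shape[1]+2),np.uint8)
    cv2.floodFill(g,m,(r*k,r*k),0,tol,tol,cv2.FLOODFILL_MASK_ONLY|cv2.FLOODFILL_FIXED_RANGE|(255<<8)|4)
    m=cv2.morphologyEx(m[1:-1,1:-1],cv2.MORPH_OPEN,np.ones((9,9)))
    c=max(cv2.findContours(m,cv2.RETR_EXTERNAL,cv2.CHAIN_APPROX_NONE)[0],key=cv2.contourArea)
    e=cv2.fitEllipse(cv2.convexHull(c))
    return (np.array(e[0])+.5)/k-.5+[a,b],np.array(e[1])/k
E
python3 - <<'E'
from m import *
st={'cap':(164,246),'f1':(207,160),'f2':(247,155),'f3':(287,149)}
ss={'cap':(353,279),'f1':(275,244),'f2':(254,225),'f3':(235,208)}
for k in st:
    a=flood(t,st[k]);b=flood(s,ss[k])
    P,e=tri(a[0],b[0]); print(k,a[0],a[1],b[0],b[1],P,e)
# cup: dark blob inside board in top
big=cv2.resize(t[130:185,298:352],None,fx=4,fy=4,interpolation=cv2.INTER_LINEAR)
g=cv2.cvtColor(big,cv2.COLOR_BGR2GRAY); m=(g<115).astype(np.uint8)
n,l,stt,c=cv2.connectedComponentsWithStats(m); i=l[26*4,27*4]; mm=(l==i).astype(np.uint8)
cc=max(cv2.findContours(mm,cv2.RETR_EXTERNAL,cv2.CHAIN_APPROX_NONE)[0],key=cv2.contourArea)
e=cv2.fitEllipse(cv2.convexHull(cc)); ctr=(np.array(e[0])+.5)/4-.5+[298,130]
print('cup',ctr,np.array(e[1])/4,stt[i])
for z in(.03,.034,.04,.048): print(z,onz('top',[ctr],z)[0], np.array(e[1])/4/503.56*(1.0619-z)/.99)
E
```

```text
cap [164.1247 245.8411] [20.3365 20.9602] [353.4354 278.9631] [13.3904 18.7793] [0.4378 0.1614 0.0268] 0.0010554502828144642
f1 [206.2451 159.6217] [21.8393 25.1392] [266.122  243.7499] [16.1309 37.986 ] [0.6006 0.0518 0.1277] 0.01798617063779196
f2 [246.7269 153.8304] [22.0015 26.0915] [245.7897 225.3971] [14.8645 37.1512] [ 0.6103 -0.026   0.1258] 0.01706760377544031
f3 [287.284  148.1445] [21.905  26.1522] [235.1798 206.6383] [11.5826 18.0101] [ 0.6099 -0.0988  0.1319] 0.0018158585336692022
cup [324.0231 155.8756] [32.5272 33.1539] [   41    40   130   131 13521]
0.03 [ 0.622  -0.1774  0.03  ] [0.0673 0.0686]
0.034 [ 0.6209 -0.1771  0.034 ] [0.0671 0.0684]
0.04 [ 0.6192 -0.1766  0.04  ] [0.0667 0.068 ]
0.048 [ 0.617  -0.1759  0.048 ] [0.0662 0.0674]
```

```bash
sed -i 's/np.ones((9,9))/cv2.getStructuringElement(cv2.MORPH_ELLIPSE,OP)/; s/^def flood/OP=(41,41)\ndef flood/' m.py
python3 - <<'E'
import m
from m import *
st={'cap':(164,246),'f1':(207,160),'f2':(247,155),'f3':(287,149)}
ss={'cap':(353,279),'f1':(275,244),'f2':(254,225),'f3':(235,208)}
for k in st:
    m.OP=(61,61);a=flood(t,st[k],26);m.OP=(53,41);b=flood(s,ss[k],16)
    z=.03 if k=='cap' else .134
    P,e=tri(a[0],b[0]); print(k,a[0],a[1],b[0],b[1],P,e,onz('top',[a[0]],z)[0],onz('scene',[b[0]],z)[0])
# draw cup hypotheses
c=np.linspace(0,2*np.pi,60)
def circ(x,y,z,r): return np.c_[x+r*np.cos(c),y+r*np.sin(c),np.full(60,z)]
out=[]
for cam,im,(a,b,w,h) in(('top',t,(295,125,70,60)),('scene',s,(185,190,70,60))):
    for rz,x,y in((.018,.622,-.177),(.034,.6209,-.1771),(.048,.617,-.176)):
        big=cv2.resize(im[b:b+h,a:a+w],None,fx=5,fy=5,interpolation=cv2.INTER_CUBIC)
        for r,zz,col in((.035,rz,(0,0,255)),(.031,rz,(0,255,0)),(.035,rz-.018,(255,0,0))):
            p=((proj(cam,circ(x,y,zz,r))-[a,b]+.5)*5).astype(np.int32); cv2.polylines(big,[p],True,col,1)
        out.append(cv2.resize(big,(266,228)))
cv2.imwrite('pics/cuph.png',np.vstack([np.hstack(out[:3]),np.hstack(out[3:])]))
E
```

```text
cap [164.0766 245.8665] [20.3557 20.8963] [353.3849 278.9571] [12.7592 18.0712] [0.4378 0.1614 0.0269] 0.0008327916041484846 [0.4378 0.1604 0.03  ] [0.4395 0.1638 0.03  ]
f1 [206.3385 159.6073] [21.8912 24.1831] [274.7425 242.9524] [12.9965 19.1832] [0.5918 0.0564 0.1319] 0.0006652257681447595 [0.5915 0.0559 0.134 ] [0.5927 0.0584 0.134 ]
f2 [246.7634 153.8744] [22.0308 24.5303] [254.1322 224.0166] [12.1014 18.2254] [ 0.6009 -0.0213  0.132 ] 0.0010213068290897294 [ 0.6007 -0.0218  0.134 ] [ 0.6015 -0.019   0.134 ]
f3 [287.2531 148.2   ] [22.152  24.5857] [235.129  206.5607] [11.1603 16.8538] [ 0.6099 -0.0989  0.132 ] 0.001529838185365421 [ 0.61   -0.0993  0.134 ] [ 0.6104 -0.0961  0.134 ]
```

View pics/cuph.png

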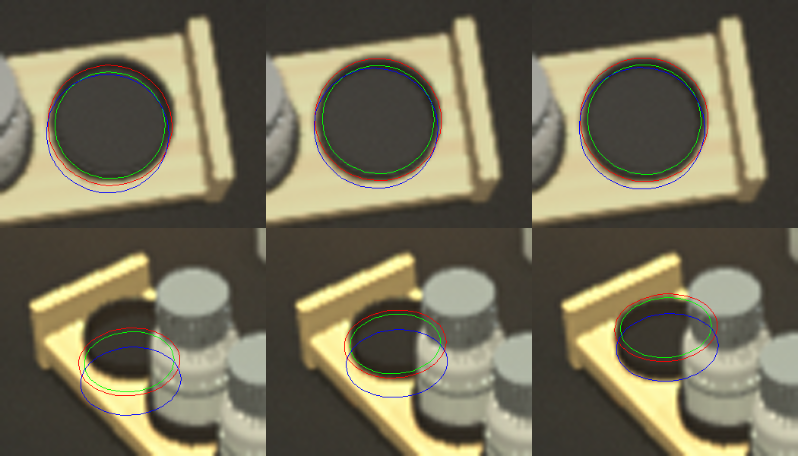

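```bash
cat >> m.py <<'E'
def togo(pos,yawx_deg):
    """slide mm & turn deg in tool axes to reach TCP pos, tool down with tool x at yaw"""
    o=observe(); Rt=R.from_rotvec(o['eef_rot'])
    a=np.radians(yawx_deg); M=np.c_[[np.cos(a),np.sin(a),0],[np.sin(a),-np.cos(a),0],[0,0,-1]]
    d=Rt.inv().apply(np.array(pos)-o['tool_pos'])*1000
    tr=np.degrees((Rt.inv()*R.from_matrix(M)).as_rotvec())
    print('slide',d.round(1),'turn',tr.round(2),'tcp',o['tool_pos'].round(4),'F',o['ft_force'].round(1),'gap',round(o['finger_gap'],3),'t',o['time'])
E
python3 - <<'E'
from m import *
big=cv2.resize(t[212:260,338:386],None,fx=4,fy=4,interpolation=cv2.INTER_LINEAR)
g=cv2.cvtColor(big,cv2.COLOR_BGR2GRAY)
for th in(190,200,210):
    cs=cv2.findContours((g>th).astype(np.uint8),cv2.RETR_EXTERNAL,cv2.CHAIN_APPROX_NONE)[0]; c=max(cs,key=cv2.contourArea); e=cv2.fitEllipse(cv2.convexHull(c))
    ct=(np.array(e[0])+.5)/4-.5+[338,212]; print('land',th,ct,np.array(e[1])/4,onz('top',[ct],.07)[0])
# silhouette
m=(g>95).astype(np.uint8); cs=cv2.findContours(m,cv2.RETR_EXTERNAL,cv2.CHAIN_APPROX_NONE)[0];c=max(cs,key=cv2.contourArea)
(x,y),r=cv2.minEnclosingCircle(c); print('sil',(x+.5)/4-.5+338,(y+.5)/4-.5+212,r/4, cv2.boundingRect(c))
# spout top: top-view & scene by eye
print('spout', onz('top',[(365.8,233.0)],.093), onz('scene',[(262.6,169.7)],.093), tri((365.8,233.0),(262.6,169.7)))
# check model: project circles
cc=np.linspace(0,2*np.pi,60)
E
```

```text
land 190 [363.8882 234.0191] [23.7113 24.3589] [ 0.4494 -0.2477  0.07  ]
land 200 [363.9054 233.9319] [23.2576 23.7682] [ 0.4496 -0.2477  0.07  ]
land 210 [363.9251 233.8902] [22.6385 23.0884] [ 0.4496 -0.2478  0.07  ]
sil 361.4417018890381 235.73533630371094 16.15143394470215 (34, 35, 126, 124)
spout [[ 0.4487 -0.2479  0.093 ]] [[ 0.4513 -0.2413  0.093 ]] (array([ 0.4485, -0.2481,  0.088 ]), np.float64(0.0019302124136390156))
```

```bash
python3 -c "
from m import *
togo((.450,-.2465,.20),96.8)"
```

```text
slide [ 355.2 -154.2   20.8] turn [ -0.09  -0.1  -79.33] tcp [ 0.1574 -0.5002  0.2204] F [-0.1 -0.6 -0.4] gap 1.002 t 0.1
```

```bash
python3 -m crank '{"slide":[[35,-15,0],[75,-32,0],[115,-50,0],[155,-67,0],[195,-85,0],[235,-102,0],[275,-119,5],[310,-135,10],[340,-148,15],[355,-154,20],[355,-154,20],[355,-154,20]],"turn":[[0,0,-8],[0,0,-16],[0,0,-24],[0,0,-32],[0,0,-40],[0,0,-48],[0,0,-56],[0,0,-64],[0,0,-72],[0,0,-79.3],[0,0,-79.3],[0,0,-79.3]],"claw":[-1,-1,-1,-1,-1,-1,-1,-1,-1,-1,-1,-1]}' 40
python3 - <<'E'
from m import *
togo((.450,-.2465,.20),96.8)
snap('top','top1');snap('scene','scene1')
a=cv2.imread('pics/top1.png');b=cv2.imread('pics/scene1.png')
cv2.imwrite('pics/v1.png',np.hstack([cv2.resize(a[140:320,280:460],None,fx=2.2,fy=2.2,interpolation=2),cv2.resize(b[70:250,170:350],None,fx=2.2,fy=2.2,interpolation=2)]))
E
```

```text
time: 1.3
tool_pos: [0.4495, -0.2471, 0.2009]
eef_rot: [-2.087, -2.346, 0.001]
ft_force: [-1.0, 0.2, 0.1]
finger_gap: 1.0
slide [0.5 0.5 0.9] turn [-0.09 -0.04 -0.1 ] tcp [ 0.4495 -0.2471  0.2009] F [-1.   0.2  0.1] gap 1.0 t 1.3
```

View pics/v1.png

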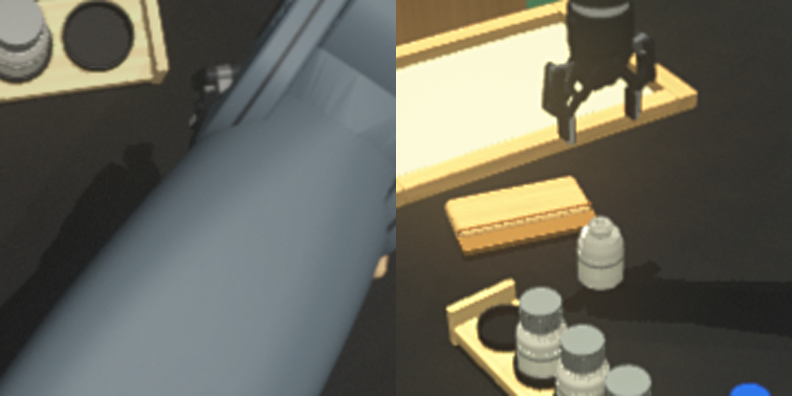

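Run:
```python
from m import *
o=observe();Rt=R.from_rotvec(o['eef_rot'])
b=cv2.imread('pics/scene1.png'); k=6; a0,b0=230,90
big=cv2.resize(b[b0:b0+60,a0:a0+70],None,fx=k,fy=k,interpolation=cv2.INTER_CUBIC)
for zt in(-.002,.011):
  for y in(-.0425,.0425):
    P=np.array([o['tool_pos']+Rt.apply([x,y,zt]) for x in(-.011,.011)])
    p=((proj('scene',P)-[a0,b0]+.5)*k).astype(int); cv2.line(big,tuple(map(int,p[0])),tuple(map(int,p[1])),(0,0,255) if zt>0 else (0,255,0),1)
cv2.imwrite('pics/v2.png',big)
```

```text
(no output)
```

View pics/v2.png

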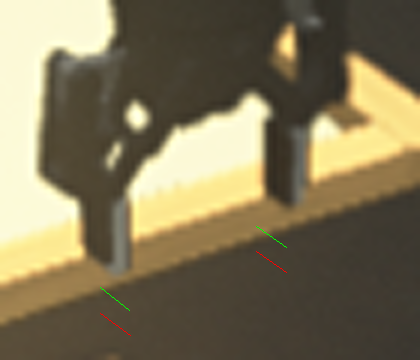

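```bash
python3 -m crank '{"slide":[[0,0,30],[0,0,60],[0,0,80],[0,0,80]],"turn":[[0,0,0],[0,0,0],[0,0,0],[0,0,0]],"claw":[-1,-1,-1,-1]}' 40
python3 - <<'E'
from m import *
o=observe();Rt=R.from_rotvec(o['eef_rot']); print(o['tool_pos'])
b=snap('scene','scene2')[:,:,::-1]; k=6; a0,b0=225,120
big=cv2.resize(b[b0:b0+95,a0:a0+80],None,fx=k,fy=k,interpolation=cv2.INTER_CUBIC)
for zt in(-.002,.011):
  for y in(-.0425,.0425):
    P=np.array([o['tool_pos']+Rt.apply([x,y,zt]) for x in(-.011,.011)])
    p=((proj('scene',P)-[a0,b0]+.5)*k).astype(int); cv2.line(big,tuple(map(int,p[0])),tuple(map(int,p[1])),(0,0,255) if zt>0 else (0,255,0),1)
c=np.linspace(0,6.283,50)
for z,r in((0,.029),(.054,.029),(.07,.024)):
    p=((proj('scene',np.c_[.4495+r*np.cos(c),-.2478+r*np.sin(c),c*0+z])-[a0,b0]+.5)*k).astype(np.int32); cv2.polylines(big,[p],True,(255,0,255),1)
cv2.imwrite('pics/v3.png',big)
E
```

```text
time: 1.8
tool_pos: [0.4471, -0.2467, 0.1181]
eef_rot: [-2.085, -2.341, 0.001]
ft_force: [-0.9, 1.0, -0.4]
finger_gap: 0.998
[ 0.4471 -0.2467  0.1181]
```

View pics/v3.png

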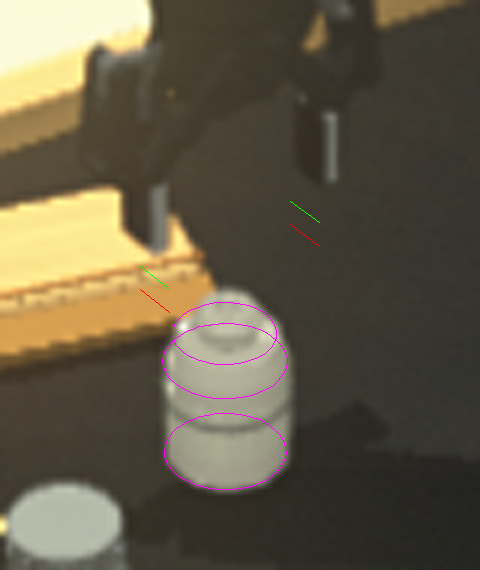

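Run:
```python
from m import *
snap('top','top2')
a=cv2.imread('pics/top2.png'); k=6;a0,b0=335,160
big=cv2.resize(a[b0:b0+80,a0:a0+90],None,fx=k,fy=k,interpolation=cv2.INTER_CUBIC)
o=observe();Rt=R.from_rotvec(o['eef_rot']); print(o['tool_pos'],o['qvel'])
for zt,col in((-.040,(255,0,255)),(-.02,(0,255,0)),(-.002,(255,255,0)),(.011,(0,0,255))):
  for y in(-.057,-.0425,):
    P=np.array([o['tool_pos']+Rt.apply([x,s*y,zt]) for s in(1,-1) for x in(-.011,.011)])
    p=((proj('top',P)-[a0,b0]+.5)*k).astype(int)
    for i in(0,2): cv2.line(big,tuple(map(int,p[i])),tuple(map(int,p[i+1])),col,1)
cv2.imwrite('pics/v4.png',big)
```

```text
[ 0.4494 -0.248   0.1219] [ 0.004  -0.0124  0.0413 -0.0007  0.0014 -0.0025]
```

View pics/v4.png

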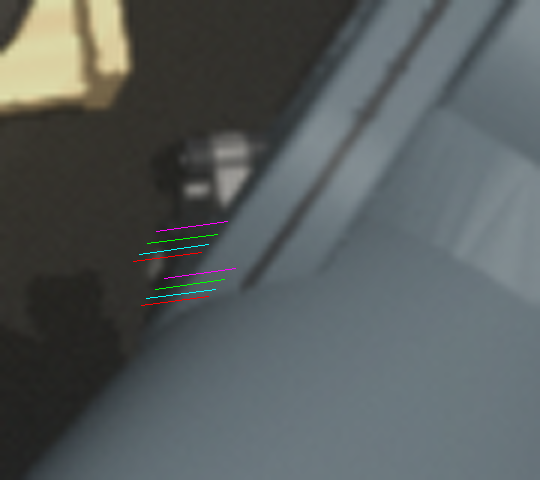

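```bash
python3 -m crank '{"slide":[[0,0,25],[0,0,50],[0,0,70],[0,0,70],[0,0,70]],"turn":[[0,0,0],[0,0,0],[0,0,0],[0,0,0],[0,0,0]],"claw":[-1,-1,-1,-1,-1]}' 40
python3 - <<'E'
from m import *
o=observe();Rt=R.from_rotvec(o['eef_rot']); print(o['tool_pos'])
b=snap('scene','scene3')[:,:,::-1]; k=6; a0,b0=225,130
big=cv2.resize(b[b0:b0+85,a0:a0+80],None,fx=k,fy=k,interpolation=cv2.INTER_CUBIC)
for zt in(-.002,.011):
  for y in(-.0425,.0425):
    P=np.array([o['tool_pos']+Rt.apply([x,y,zt]) for x in(-.011,.011)])
    p=((proj('scene',P)-[a0,b0]+.5)*k).astype(int); cv2.line(big,tuple(map(int,p[0])),tuple(map(int,p[1])),(0,0,255) if zt>0 else (0,255,0),1)
cv2.imwrite('pics/v5.png',big)
E
```

```text
time: 2.4
tool_pos: [0.4507, -0.2482, 0.0533]
eef_rot: [2.086, 2.346, 0.0]
ft_force: [-0.5, 0.6, 0.2]
finger_gap: 1.0
[ 0.4507 -0.2482  0.0533]
```

View pics/v5.png

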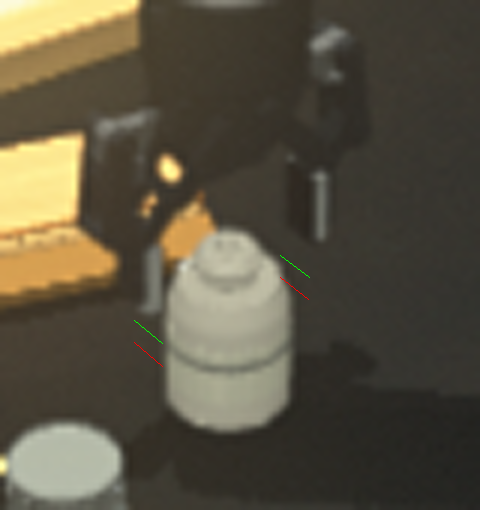

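```bash
python3 -m crank '{"slide":[[0,0,8],[0,0,15],[0,0,15]],"turn":[[0,0,0],[0,0,0],[0,0,0]],"claw":[-1,-1,-1]}' 40
python3 - <<'E'
from m import *
o=observe();Rt=R.from_rotvec(o['eef_rot']); print(o['tool_pos'])
b=snap('scene','scene4')[:,:,::-1]; k=6; a0,b0=225,120
big=cv2.resize(b[b0:b0+95,a0:a0+85],None,fx=k,fy=k,interpolation=cv2.INTER_CUBIC)
big=cv2.convertScaleAbs(big,alpha=1.6,beta=10)
for zt in(-.002,.011):
  for y in(-.0425,.0425):
    P=np.array([o['tool_pos']+Rt.apply([x,y,zt]) for x in(-.011,.011)])
    p=((proj('scene',P)-[a0,b0]+.5)*k).astype(int); cv2.line(big,tuple(map(int,p[0])),tuple(map(int,p[1])),(0,0,255) if zt>0 else (0,255,0),1)
cv2.imwrite('pics/v6.png',big)
b=cv2.imread('pics/scene0.png');a0,b0=265,0
o={'tool_pos':np.array([0.1574,-0.5002,0.2204]),'eef_rot':[-3.1031,-.4767,.0001]};Rt=R.from_rotvec(o['eef_rot'])
big=cv2.resize(b[b0:b0+95,a0:a0+85],None,fx=k,fy=k,interpolation=cv2.INTER_CUBIC)
big=cv2.convertScaleAbs(big,alpha=1.6,beta=10)
for zt in(-.002,.011):
  for y in(-.0425,.0425):
    P=np.array([o['tool_pos']+Rt.apply([x,y,zt]) for x in(-.011,.011)])
    p=((proj('scene',P)-[a0,b0]+.5)*k).astype(int); cv2.line(big,tuple(map(int,p[0])),tuple(map(int,p[1])),(0,0,255) if zt>0 else (0,255,0),1)
cv2.imwrite('pics/v7.png',big)
E
```

```text
time: 2.75
tool_pos: [0.4494, -0.2469, 0.0356]
eef_rot: [-2.085, -2.347, 0.0]
ft_force: [0.4, -0.2, 0.3]
finger_gap: 1.002
[ 0.4494 -0.2469  0.0356]
```

View pics/v6.png

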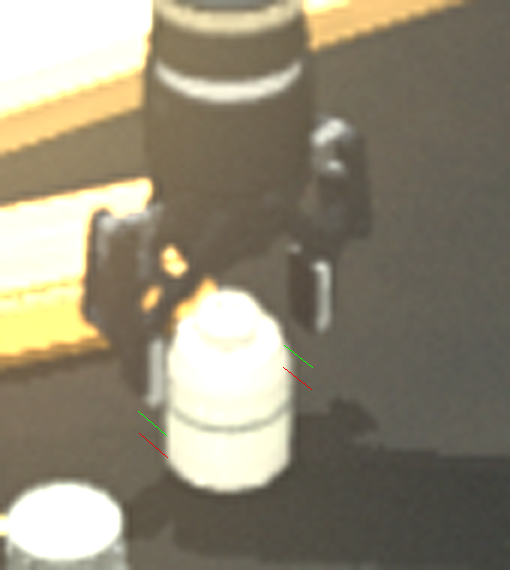

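View pics/v7.png

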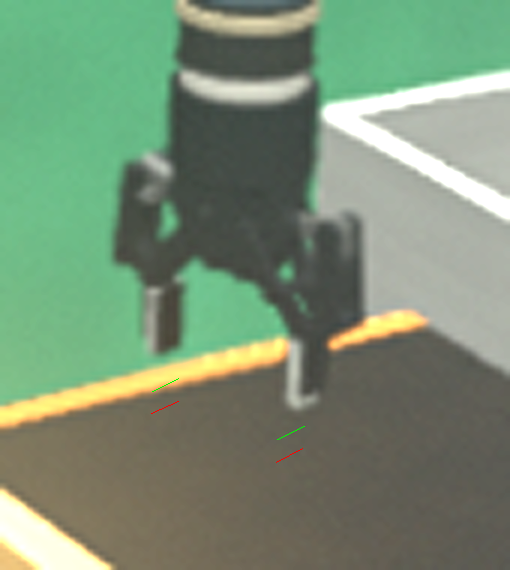

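```bash
python3 -m crank '{"slide":[[0,0,3],[0,0,6],[0,0,9],[0,0,12],[0,0,12]],"turn":[[0,0,0],[0,0,0],[0,0,0],[0,0,0],[0,0,0]],"claw":[-1,-1,-1,-1,-1]}' 40
python3 - <<'E'
from m import *
o=observe();Rt=R.from_rotvec(o['eef_rot']); print(o['tool_pos'])
b=snap('scene','scene5')[:,:,::-1]; k=6; a0,b0=225,120
big=cv2.resize(b[b0:b0+95,a0:a0+85],None,fx=k,fy=k,interpolation=cv2.INTER_CUBIC)
big=cv2.convertScaleAbs(big,alpha=1.3,beta=30)
cv2.imwrite('pics/v8.png',big)
E
```

```text
time: 3.3
tool_pos: [0.4495, -0.247, 0.0238]
eef_rot: [-2.086, -2.348, 0.0]
ft_force: [0.1, 0.5, -0.9]
finger_gap: 0.998
[ 0.4495 -0.247   0.0238]
```

View pics/v8.png

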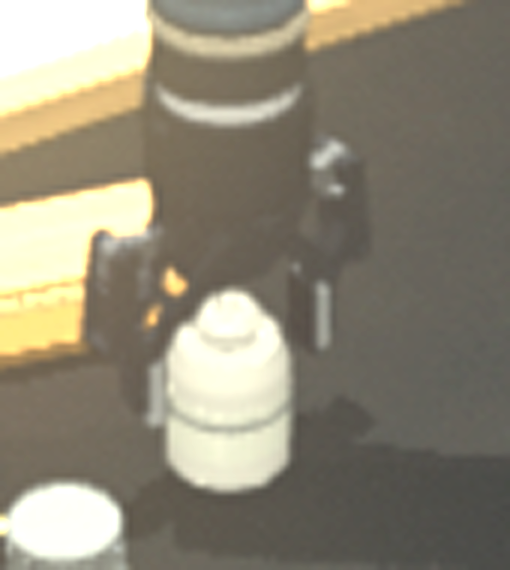

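```bash
python3 -m crank '{"slide":[[0,0,4],[0,0,8],[0,0,12],[0,0,12]],"turn":[[0,0,0],[0,0,0],[0,0,0],[0,0,0]],"claw":[-1,-1,-1,-1]}' 40; python3 -m crank '{"slide":[[0,0,0],[0,0,0],[0,0,0],[0,0,0]],"turn":[[0,0,0],[0,0,0],[0,0,0],[0,0,0]],"claw":[-0.6,-0.4,-0.3,-0.2]}' 40;python3 - <<'E'
from m import *
o=observe();Rt=R.from_rotvec(o['eef_rot']); print(o['tool_pos'])
b=snap('scene','scene6')[:,:,::-1]; k=6; a0,b0=225,120
big=cv2.resize(b[b0:b0+95,a0:a0+85],None,fx=k,fy=k,interpolation=cv2.INTER_CUBIC)
big=cv2.convertScaleAbs(big,alpha=1.3,beta=30)
cv2.imwrite('pics/v9.png',big)
E
```

```text
time: 3.75
tool_pos: [0.4493, -0.2469, 0.0115]
eef_rot: [-2.085, -2.347, 0.0]
ft_force: [-0.7, 0.7, 0.0]
finger_gap: 1.003
time: 4.15
tool_pos: [0.4503, -0.2477, 0.013]
eef_rot: [2.086, 2.348, -0.0]
ft_force: [-0.9, -0.3, 1.2]
finger_gap: 0.67
[ 0.4503 -0.2477  0.013 ]
```

View pics/v9.png

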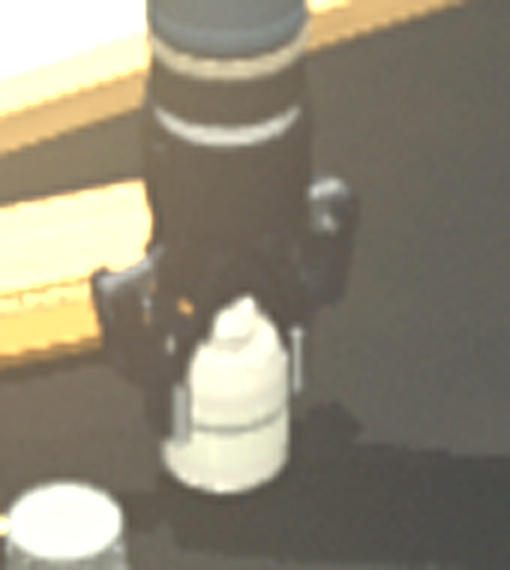

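```bash
python3 -m crank '{"slide":[[0,0,0],[0,0,0],[0,0,-8],[0,0,-20],[0,0,-20],[0,0,-20]],"turn":[[0,0,0],[0,0,0],[0,0,0],[0,0,0],[0,0,0],[0,0,0]],"claw":[0.2,0.2,0.2,0.2,0.2,0.2]}' 40;python3 - <<'E'
from m import *
o=observe();Rt=R.from_rotvec(o['eef_rot']); print(o['tool_pos'],o['ft_force'],o['finger_gap'])
b=snap('scene','scene7')[:,:,::-1]; k=6; a0,b0=225,110
big=cv2.resize(b[b0:b0+95,a0:a0+85],None,fx=k,fy=k,interpolation=cv2.INTER_CUBIC)
big=cv2.convertScaleAbs(big,alpha=1.3,beta=30)
cv2.imwrite('pics/v10.png',big)
E
```

```text
time: 4.8
tool_pos: [0.4504, -0.2477, 0.0331]
eef_rot: [2.086, 2.348, 0.0]
ft_force: [-0.6, -0.8, -2.6]
finger_gap: 0.667
[ 0.4504 -0.2477  0.0331] [-0.634  -0.792  -2.6277] 0.6671725143640288
```

View pics/v10.png

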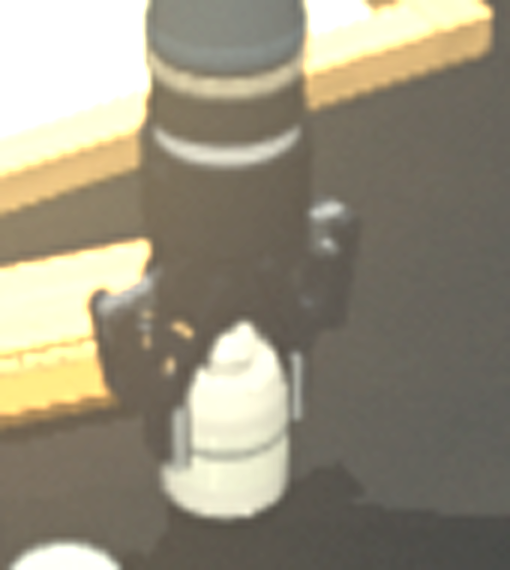

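Run:
```python
from m import *
f=lambda x,y:(x/4-.375+178,y/4-.375+125)
P=onz('top',[f(20,112),f(38,282),f(688,20),f(714,185)],.055)
print(P, np.linalg.norm(P[0]-P[1]),np.linalg.norm(P[2]-P[3]))
l=(P[0]+P[1])/2;r=(P[2]+P[3])/2; print(np.linalg.norm(l-r), l+(r-l)*.8324,'f3',l+(r-l)*(176+39)/352,'f1',l+(r-l)*(176-117)/352, np.degrees(np.arctan2(*(l-r)[[1,0]])))
togo((.618,-.1765,.14),96.8)
```

```text
[[ 0.6298  0.1186  0.055 ]
 [ 0.539   0.1079  0.055 ]
 [ 0.6707 -0.2309  0.055 ]
 [ 0.5818 -0.2402  0.055 ]] 0.09136298425330057 0.08933411012686279
0.35132993503605364 [ 0.6192 -0.1771  0.055 ] f3 [ 0.61   -0.0998  0.055 ] f1 [0.5914 0.0548 0.055 ] 96.83966644204588
slide [  50.6  175.2 -107.4] turn [ 0.01  0.01 -0.03] tcp [ 0.45   -0.2474  0.0326] F [-0.3  0.5 -3.1] gap 0.668 t 4.85
```

```bash
python3 -m crank '{"slide":[[0,0,-30],[0,0,-60],[5,18,-70],[12,42,-70],[20,70,-70],[28,98,-70],[36,126,-70],[43,152,-70],[48,169,-70],[50,176.5,-70],[50,176.5,-70],[50,176.5,-70]],"turn":[[0,0,0],[0,0,0],[0,0,0],[0,0,0],[0,0,0],[0,0,0],[0,0,0],[0,0,0],[0,0,0],[0,0,0],[0,0,0],[0,0,0]],"claw":[0.2,0.2,0.2,0.2,0.2,0.2,0.2,0.2,0.2,0.2,0.2,0.2]}' 40;python3 - <<'E'
from m import *
togo((.6195,-.177,.068),96.8)
a=snap('top','top8')[:,:,::-1]
b=snap('scene','scene8')[:,:,::-1]
cv2.imwrite('pics/v11.png',np.hstack([cv2.resize(a[110:210,270:370],None,fx=4,fy=4,interpolation=2),cv2.resize(b[150:250,170:270],None,fx=4,fy=4,interpolation=2)]))
E
```

```text
time: 6.05
tool_pos: [0.6184, -0.1772, 0.102]
eef_rot: [-2.086, -2.347, 0.002]
ft_force: [-0.8, -0.2, -2.1]
finger_gap: 0.668
slide [ 0.   1.1 34. ] turn [-0.09 -0.01 -0.05] tcp [ 0.6184 -0.1772  0.102 ] F [-0.8 -0.2 -2.1] gap 0.668 t 6.05
```

View pics/v11.png

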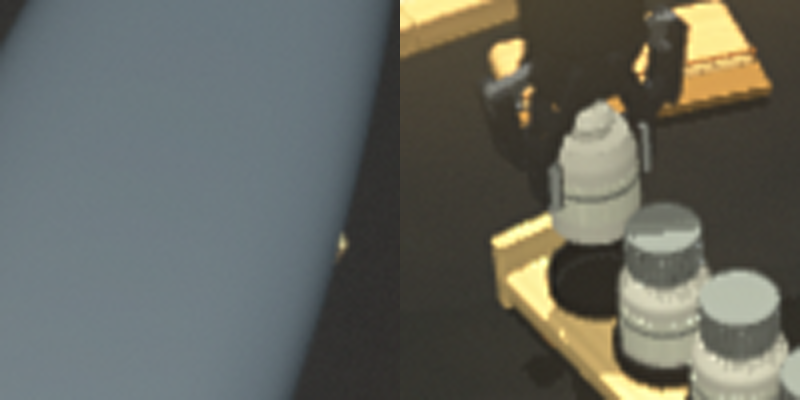

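```bash
python3 -m crank '{"slide":[[0,0,12],[0,0,22],[0,0,33],[0,0,33],[0,0,33]],"turn":[[0,0,0],[0,0,0],[0,0,0],[0,0,0],[0,0,0]],"claw":[0.2,0.2,0.2,0.2,0.2]}' 40;python3 - <<'E'
from m import *
togo((.6195,-.177,.068),96.8)
o=observe()
b=snap('scene','scene9')[:,:,::-1]
k=8;a0,b0=195,175
big=cv2.resize(b[b0:b0+60,a0:a0+60],None,fx=k,fy=k,interpolation=cv2.INTER_CUBIC)
big=cv2.convertScaleAbs(big,alpha=1.3,beta=30)
x,y,z=o['tool_pos'];c=np.linspace(0,6.283,60)
for (X,Y,Z,r,col) in((x,y,z-.013,.029,(255,0,255)),(.6192,-.1771,.048,.031,(0,255,0)),(.6192,-.1771,.048,.035,(0,0,255)),(.6192,-.1771,.03,.035,(0,0,255))):
    p=((proj('scene',np.c_[X+r*np.cos(c),Y+r*np.sin(c),c*0+Z])-[a0,b0]+.5)*k).astype(np.int32); cv2.polylines(big,[p],True,col,1)
cv2.imwrite('pics/v12.png',big)
E
```

```text
time: 6.65
tool_pos: [0.6185, -0.1766, 0.0683]
eef_rot: [-2.085, -2.347, 0.001]
ft_force: [0.1, 0.2, -2.2]
finger_gap: 0.669
slide [-0.5  0.9  0.3] turn [-0.11 -0.06 -0.04] tcp [ 0.6185 -0.1766  0.0683] F [ 0.1  0.2 -2.2] gap 0.669 t 6.65
```

View pics/v12.png

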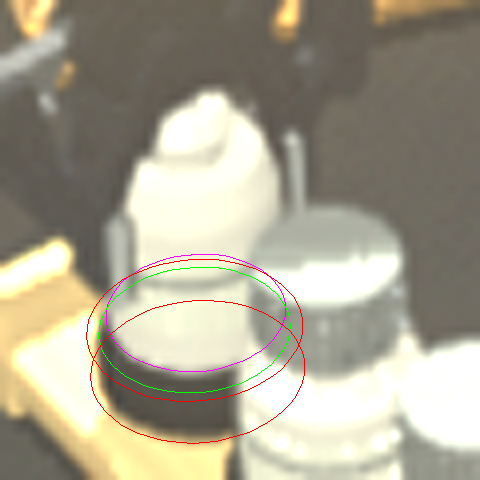

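```bash
python3 -m crank '{"slide":[[0,0.7,4],[0,0.7,8],[0,0.7,12],[0,0.7,12],[0,0.7,12]],"turn":[[0,0,0],[0,0,0],[0,0,0],[0,0,0],[0,0,0]],"claw":[0.2,0.2,0.2,0.2,0.2]}' 40; python3 -c "
from plant import observe
for i in range(1): o=observe(); print(o['tool_pos'],o['ft_force'],o['moment'])"
```

```text
time: 7.2
tool_pos: [0.6204, -0.1769, 0.0579]
eef_rot: [2.086, 2.348, 0.001]
ft_force: [-0.1, 0.1, -0.1]
finger_gap: 0.663
[ 0.6203575  -0.17688769  0.0578909 ] [-0.09863174  0.12072478 -0.13908395] [-0.01035452 -0.03223094  0.02935696]
```

```bash
python3 -m crank '{"slide":[[0,0,0],[0,0,0]],"turn":[[0,0,0],[0,0,0]],"claw":[0.2,0.2]}' 40; python3 -m crank '{"slide":[[0,0,2],[0,0,4],[0,0,4]],"turn":[[0,0,0],[0,0,0],[0,0,0]],"claw":[0.2,0.2,0.2]}' 40
```

```text
time: 7.4
tool_pos: [0.6203, -0.1769, 0.0578]
eef_rot: [2.086, 2.348, 0.001]
ft_force: [0.4, -0.2, 0.0]
finger_gap: 0.669
time: 7.7
tool_pos: [0.6205, -0.177, 0.0572]
eef_rot: [2.085, 2.347, 0.001]
ft_force: [-5.2, 1.0, 11.3]
finger_gap: 0.665
```

```bash
python3 -m crank '{"slide":[[0,0,-3],[0,-1,-4],[0,-2,-4],[0,-2,-4]],"turn":[[0,0,0],[0,0,0],[0,0,0],[0,0,0]],"claw":[0.2,0.2,0.2,0.2]}' 40; python3 -m crank '{"slide":[[0,0,2],[0,0,3],[0,0,4],[0,0,4]],"turn":[[0,0,0],[0,0,0],[0,0,0],[0,0,0]],"claw":[0.2,0.2,0.2,0.2]}' 40
```

```text
time: 8.1
tool_pos: [0.6172, -0.1769, 0.0563]
eef_rot: [-2.085, -2.347, 0.001]
ft_force: [0.1, 0.2, -1.9]
finger_gap: 0.666
time: 8.5
tool_pos: [0.6178, -0.177, 0.053]
eef_rot: [-2.086, -2.348, 0.0]
ft_force: [-0.6, -1.3, -2.2]
finger_gap: 0.666
```

```bash
python3 -m crank '{"slide":[[0,0,2],[0,0,4],[0,0,4]],"turn":[[0,0,0],[0,0,0],[0,0,0]],"claw":[0.2,0.2,0.2]}' 40; python3 -m crank '{"slide":[[0,0,1],[0,0,2],[0,0,2]],"turn":[[0,0,0],[0,0,0],[0,0,0]],"claw":[0.2,0.2,0.2]}' 40
```

```text
time: 8.8
tool_pos: [0.6178, -0.177, 0.049]
eef_rot: [-2.086, -2.348, 0.0]
ft_force: [-0.2, 0.3, -2.1]
finger_gap: 0.665
time: 9.1
tool_pos: [0.6179, -0.177, 0.0473]
eef_rot: [-2.086, -2.348, 0.0]
ft_force: [0.0, -0.1, -1.5]
finger_gap: 0.665
```

```bash
python3 -m crank '{"slide":[[0,0,1],[0,0,1]],"turn":[[0,0,0],[0,0,0]],"claw":[0.2,0.2]}' 40; python3 -m crank '{"slide":[[0,0,1],[0,0,1]],"turn":[[0,0,0],[0,0,0]],"claw":[0.2,0.2]}' 40
```

```text
time: 9.3
tool_pos: [0.6182, -0.1771, 0.047]
eef_rot: [2.086, 2.348, 0.0]
ft_force: [-2.0, 0.4, -0.8]
finger_gap: 0.666
time: 9.5
tool_pos: [0.6182, -0.1771, 0.047]
eef_rot: [2.086, 2.348, 0.0]
ft_force: [-3.0, 0.6, 4.5]
finger_gap: 0.672
```

```bash
python3 -m crank '{"slide":[[0,0,-0.5],[0,0,-0.5],[0,0,-0.5],[0,0,-0.5],[0,0,-0.5]],"turn":[[0,0,0],[0,0,0],[0,0,0],[0,0,0],[0,0,0]],"claw":[-0.4,-0.6,-1,-1,-1]}' 20; python3 -m crank '{"slide":[[0,0,-15],[0,0,-45],[0,0,-85],[0,0,-130],[0,0,-160],[0,0,-160]],"turn":[[0,0,0],[0,0,0],[0,0,0],[0,0,0],[0,0,0],[0,0,0]],"claw":[-1,-1,-1,-1,-1,-1]}' 20
python3 - <<'E'
from m import *
togo((.4385,.161,.15),96.8)
b=snap('scene','scene10')[:,:,::-1]
k=5;a0,b0=180,130
big=cv2.resize(b[b0:b0+120,a0:a0+120],None,fx=k,fy=k,interpolation=cv2.INTER_CUBIC)
cv2.imwrite('pics/v13.png',big)
E
```

```text
time: 10.0
tool_pos: [0.618, -0.1771, 0.0457]
eef_rot: [-2.086, -2.348, 0.0]
ft_force: [0.2, -0.9, 0.2]
finger_gap: 0.997
time: 10.6
tool_pos: [0.6211, -0.1783, 0.2149]
eef_rot: [2.078, 2.339, 0.007]
ft_force: [1.0, -0.6, -0.5]
finger_gap: 1.004
slide [ 358.8 -142.1   60.8] turn [ 0.69  0.38 -0.03] tcp [ 0.6211 -0.1783  0.2149] F [ 1.  -0.6 -0.5] gap 1.004 t 10.6
```

View pics/v13.png

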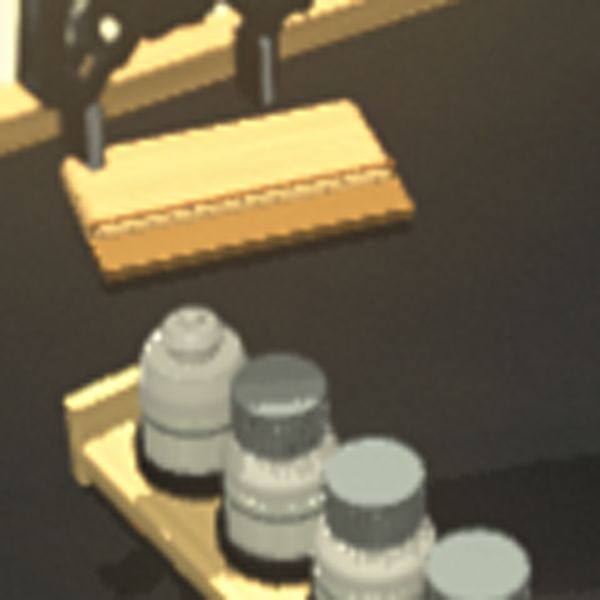

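```bash
python3 -m crank '{"slide":[[25,-10,0],[65,-26,0],[108,-43,0],[150,-60,0],[192,-76,0],[234,-93,0],[276,-110,0],[315,-125,0],[345,-137,0],[357,-142,0],[357,-142,0],[357,-142,0]],"turn":[[0,0,0],[0,0,0],[0,0,0],[0,0,0],[0,0,0],[0,0,0],[0,0,0],[0,0,0],[0,0,0],[0,0,0],[0,0,0],[0,0,0]],"claw":[-1,-1,-1,-1,-1,-1,-1,-1,-1,-1,-1,-1]}' 20
python3 - <<'E'
from m import *
togo((.438,.1607,.06),96.8)
b=snap('top','top11')[:,:,::-1]
cv2.imwrite('pics/v14.png',cv2.resize(b[120:300,90:390],None,fx=2.6,fy=2.6,interpolation=cv2.INTER_CUBIC))
E
```

```text
time: 11.85
tool_pos: [0.4353, 0.16, 0.2055]
eef_rot: [2.086, 2.348, -0.001]
ft_force: [0.3, -0.8, 0.0]
finger_gap: 1.002
slide [  0.5   2.8 145.5] turn [-0.02  0.06 -0.04] tcp [0.4353 0.16   0.2055] F [ 0.3 -0.8  0. ] gap 1.002 t 11.85
```

View pics/v14.png

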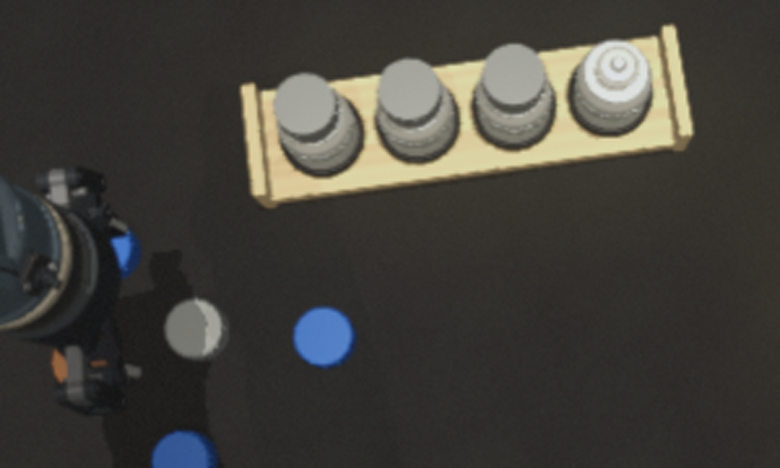

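Run:
```python
from m import *
t=cv2.imread('pics/top11.png'); k=4;a0,b0=302,128
big=cv2.resize(t[b0:b0+46,a0:a0+46],None,fx=k,fy=k,interpolation=cv2.INTER_LINEAR)
hsv=cv2.cvtColor(big,cv2.COLOR_BGR2HSV)
for th in(195,205,215):
    m=((hsv[...,2]>th)&(hsv[...,1]<30)).astype(np.uint8); m=cv2.morphologyEx(m,cv2.MORPH_CLOSE,np.ones((9,9)))
    c=max(cv2.findContours(m,cv2.RETR_EXTERNAL,cv2.CHAIN_APPROX_NONE)[0],key=cv2.contourArea); e=cv2.fitEllipse(cv2.convexHull(c))
    ct=(np.array(e[0])+.5)/k-.5+[a0,b0]; print(th,ct,np.array(e[1])/k,onz('top',[ct],.104)[0],'expect px',.048*503.6/.97)
u=(615-2.6/2+.5)/2.6
print('spout',onz('top',[(618/2.6-.3+90,63/2.6-.3+120)],.127))
```

```text
195 [326.6537 147.0748] [23.1483 24.566 ] [ 0.6193 -0.1772  0.104 ] expect px 24.920412371134024
205 [326.7092 146.9766] [22.9189 23.9051] [ 0.6195 -0.1773  0.104 ] expect px 24.920412371134024
215 [326.7598 147.0826] [22.0633 23.0622] [ 0.6193 -0.1774  0.104 ] expect px 24.920412371134024
spout [[ 0.6188 -0.1769  0.127 ]]
```

```bash
python3 -m crank '{"slide":[[0.5,2.8,35],[0.5,2.8,80],[0.5,2.8,120],[0.5,2.8,145],[0.5,2.8,155],[0.5,2.8,155],[0.5,2.8,155]],"turn":[[0,0,0],[0,0,0],[0,0,0],[0,0,0],[0,0,0],[0,0,0],[0,0,0]],"claw":[-1,-1,-1,-1,-1,-1,-1]}' 20
python3 - <<'E'
from m import *
togo((.438,.1607,.0),96.8)
b=snap('scene','scene12')[:,:,::-1]; k=6; a0,b0=310,210
big=cv2.resize(b[b0:b0+95,a0:a0+95],None,fx=k,fy=k,interpolation=cv2.INTER_CUBIC)
cv2.imwrite('pics/v15.png',cv2.convertScaleAbs(big,alpha=1.3,beta=30))
E
```

```text
time: 12.6
tool_pos: [0.4391, 0.1612, 0.0523]
eef_rot: [2.087, 2.346, 0.003]
ft_force: [0.1, 0.7, -0.6]
finger_gap: 1.0
slide [-0.3 -1.3 52.3] turn [ 0.12 -0.   -0.1 ] tcp [0.4391 0.1612 0.0523] F [ 0.1  0.7 -0.6] gap 1.0 t 12.6
```

View pics/v15.png

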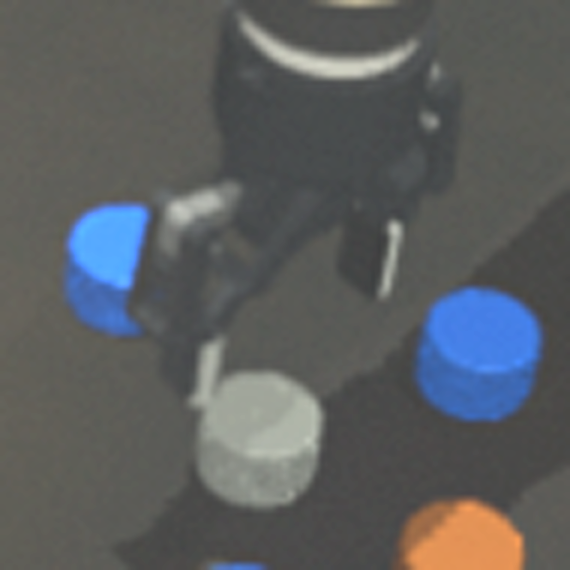

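Run:
```python
from m import *
Rt=R.from_rotvec([2.086,2.347,0])
for nm,tp,obs in(('s3',(.4507,-.2482,.0533),[(152/6+225,312/6+130),(320/6+225,240/6+130)]),('s5',(.4495,-.247,.0238),[(152/6+225,425/6+120),(320/6+225,348/6+120)]),('s12',(.4391,.1612,.0523),[(200/6+310,405/6+210),(383/6+310,295/6+210)])):
    P=[np.array(tp)+Rt.apply([.011,y,-.022]) for y in(.047,-.047)]
    pr=proj('scene',P); print(nm,pr.round(1).tolist(),np.round(obs,1).tolist(),(np.array(obs)-pr).round(1).tolist())
    # solve tri horizontally at plane z
    print('   mid world at z tip:',np.mean([onz('scene',[o],tp[2]+.022)[0] for o in obs],0)-Rt.apply([.011,0,0])-np.array(tp))
print(proj('scene',[[.438,.1607,.03],[.438,.1607,0]]), 'cap top seen', 263/6+310,410/6+210)
```

```text
s3 [[250.1, 181.6], [277.4, 169.5]] [[250.3, 182.0], [278.3, 170.0]] [[0.3, 0.4], [0.9, 0.5]]
   mid world at z tip: [-0.0004  0.0027  0.022 ]
s5 [[250.8, 190.3], [277.8, 178.0]] [[250.3, 190.8], [278.3, 178.0]] [[-0.5, 0.6], [0.5, 0.0]]
   mid world at z tip: [0.0006 0.0012 0.022 ]
s12 [[343.4, 277.3], [372.9, 259.0]] [[343.3, 277.5], [373.8, 259.2]] [[-0.1, 0.2], [1.0, 0.2]]
   mid world at z tip: [-0.0005  0.0011  0.022 ]
[[353.1082 277.8776]
 [351.6572 286.3358]] cap top seen 353.8333333333333 278.3333333333333
```

```bash
python3 -m crank '{"slide":[[0,0,15],[0,0,30],[0,0,42],[0,0,51],[0,0,51],[0,0,51]],"turn":[[0,0,0],[0,0,0],[0,0,0],[0,0,0],[0,0,0],[0,0,0]],"claw":[-1,-1,-1,-1,-1,-1]}' 20; python3 -m crank '{"slide":[[0,0,0],[0,0,0],[0,0,0],[0,0,0],[0,0,0]],"turn":[[0,0,0],[0,0,0],[0,0,0],[0,0,0],[0,0,0]],"claw":[-0.5,-0.2,0,0.3,0.3]}' 30
python3 - <<'E'
from m import *
togo((.438,.1607,.0),96.8)
b=snap('scene','scene13')[:,:,::-1]; k=6; a0,b0=310,210
big=cv2.resize(b[b0:b0+95,a0:a0+95],None,fx=k,fy=k,interpolation=cv2.INTER_CUBIC)
cv2.imwrite('pics/v16.png',cv2.convertScaleAbs(big,alpha=1.3,beta=30))
E
```

```text
time: 13.25
tool_pos: [0.4381, 0.1616, 0.0004]
eef_rot: [2.086, 2.348, 0.001]
ft_force: [-0.4, -0.6, 0.4]
finger_gap: 0.997
time: 13.75
tool_pos: [0.4385, 0.1617, 0.001]
eef_rot: [2.086, 2.348, 0.002]
ft_force: [-1.0, 0.4, 5.8]
finger_gap: 0.54
slide [-0.9 -0.6  1. ] turn [ 0.09 -0.01 -0.04] tcp [0.4385 0.1617 0.001 ] F [-1.   0.4  5.8] gap 0.54 t 13.75
```

View pics/v16.png

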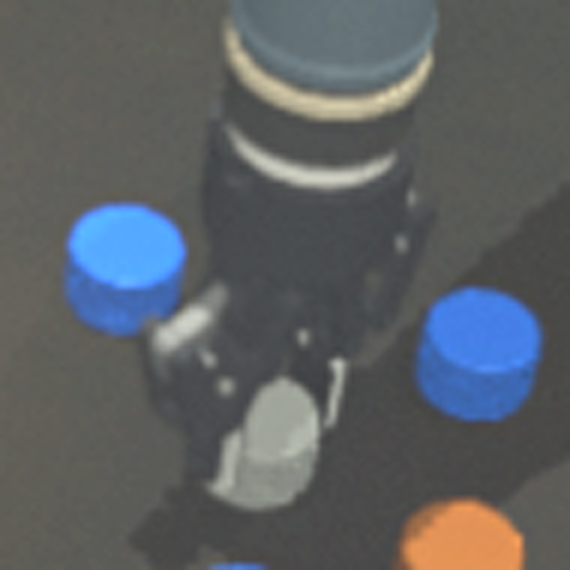

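```bash
python3 -m crank '{"slide":[[0,0,0],[0,0,-20],[0,0,-60],[0,0,-105],[0,0,-150],[0,0,-190],[0,0,-200],[0,0,-200],[0,0,-200]],"turn":[[0,0,0],[0,0,0],[0,0,0],[0,0,0],[0,0,0],[0,0,0],[0,0,0],[0,0,0],[0,0,0]],"claw":[0.4,0.4,0.4,0.4,0.4,0.4,0.4,0.4,0.4]}' 80
python3 - <<'E'
from m import *
togo((.6183,-.1763,.2),96.8)
b=snap('scene','scene14')[:,:,::-1]; k=5; a0,b0=290,130
big=cv2.resize(b[b0:b0+115,a0:a0+115],None,fx=k,fy=k,interpolation=cv2.INTER_CUBIC)
cv2.imwrite('pics/v17.png',cv2.convertScaleAbs(big,alpha=1.3,beta=30))
E
```

```text
time: 14.7
tool_pos: [0.437, 0.1614, 0.1983]
eef_rot: [-2.086, -2.347, 0.003]
ft_force: [-0.5, -0.5, -0.5]
finger_gap: 0.518
slide [-356.7  140.2   -2. ] turn [-0.14  0.01 -0.04] tcp [0.437  0.1614 0.1983] F [-0.5 -0.5 -0.5] gap 0.518 t 14.7
```

View pics/v17.png

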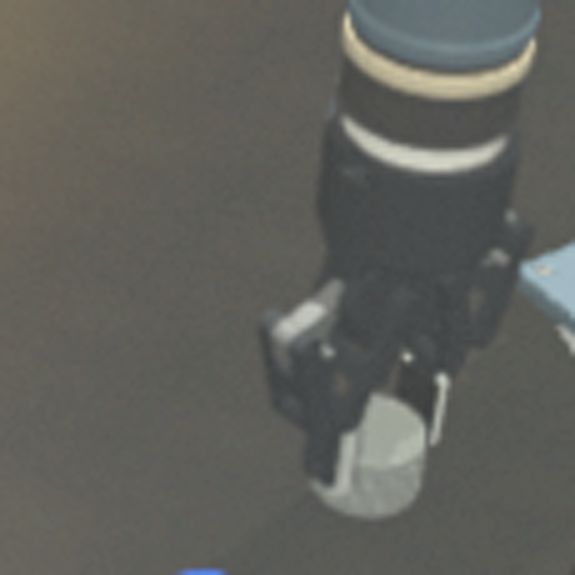

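```bash
python3 -m crank '{"slide":[[-25,10,0],[-65,26,0],[-108,43,0],[-150,60,0],[-192,76,0],[-234,93,0],[-276,109,0],[-315,124,0],[-345,136,0],[-356.5,140,0],[-356.5,140,0],[-356.5,140,0]],"turn":[[0,0,0],[0,0,0],[0,0,0],[0,0,0],[0,0,0],[0,0,0],[0,0,0],[0,0,0],[0,0,0],[0,0,0],[0,0,0],[0,0,0]],"claw":[0.4,0.4,0.4,0.4,0.4,0.4,0.4,0.4,0.4,0.4,0.4,0.4]}' 80
python3 - <<'E'
from m import *
togo((.6183,-.1763,.135),96.8)
b=snap('scene','scene15')[:,:,::-1]; k=5; a0,b0=165,100
big=cv2.resize(b[b0:b0+120,a0:a0+120],None,fx=k,fy=k,interpolation=cv2.INTER_CUBIC)
cv2.imwrite('pics/v18.png',cv2.convertScaleAbs(big,alpha=1.2,beta=30))
E
```

```text
time: 15.95
tool_pos: [0.6177, -0.1747, 0.1985]
eef_rot: [-2.084, -2.346, 0.001]
ft_force: [0.4, 0.3, 0.1]
finger_gap: 0.516
slide [-1.8  0.6 63.5] turn [-0.16 -0.14 -0.01] tcp [ 0.6177 -0.1747  0.1985] F [0.4 0.3 0.1] gap 0.516 t 15.95
```

View pics/v18.png

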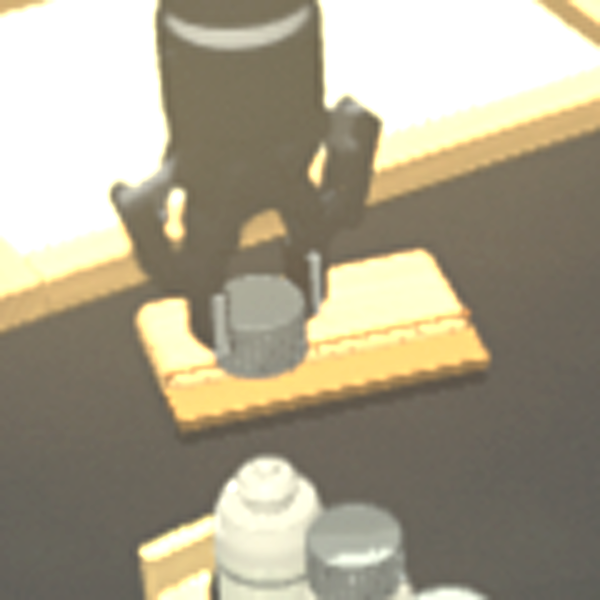

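Run:
```python
from m import *
b=cv2.imread('pics/scene15.png')
k=10
c1=cv2.resize(b[145:185,198:238],None,fx=k,fy=k,interpolation=cv2.INTER_CUBIC)
c2=cv2.resize(b[180:220,198:238],None,fx=k,fy=k,interpolation=cv2.INTER_CUBIC)
c=np.linspace(0,6.283,60)
def dr(im,X,Y,Z,r,a0,b0,col):
    p=((proj('scene',np.c_[X+r*np.cos(c),Y+r*np.sin(c),c*0+Z])-[a0,b0]+.5)*k).astype(np.int32); cv2.polylines(im,[p],True,col,1)
x,y,z=.6177,-.1747,.1985
for Z in(z-.001,z+.029): dr(c1,x,y-.0012,Z,.0235,198,145,(0,0,255))
dr(c2,.6185,-.1774,.104,.024,198,180,(0,0,255)); dr(c2,.6185,-.1774,.116,.016,198,180,(0,255,0)); dr(c2,.6185,-.1774,.088,.029,198,180,(255,0,255))
cv2.imwrite('pics/v19.png',np.hstack([c1,c2]))
```

```text
(no output)
```

View pics/v19.png

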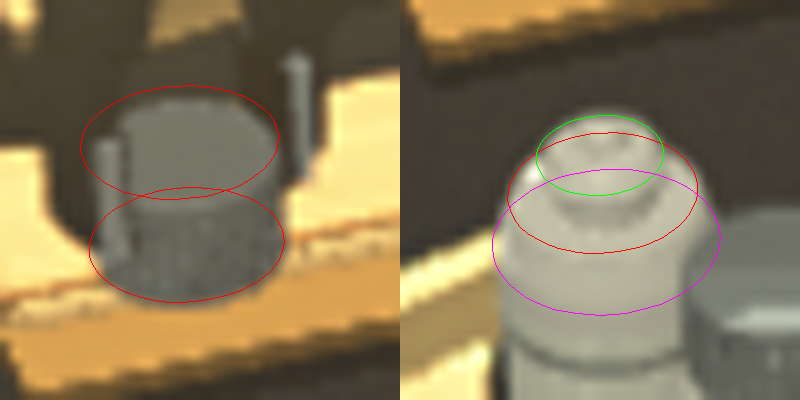

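```bash
python3 -m crank '{"slide":[[-1.5,0.5,20],[-1.5,0.5,40],[-1.5,0.5,60],[-1.5,0.5,70],[-1.5,0.5,76],[-1.5,0.5,76],[-1.5,0.5,76],[-1.5,0.5,76]],"turn":[[0,0,0],[0,0,0],[0,0,0],[0,0,0],[0,0,0],[0,0,0],[0,0,0],[0,0,0]],"claw":[0.4,0.4,0.4,0.4,0.4,0.4,0.4,0.4]}' 100
python3 - <<'E'
from m import *
togo((.6183,-.1763,.113),96.8)
b=snap('scene','scene16')[:,:,::-1]; k=8; a0,b0=185,150
big=cv2.resize(b[b0:b0+70,a0:a0+70],None,fx=k,fy=k,interpolation=cv2.INTER_CUBIC)
cv2.imwrite('pics/v20.png',cv2.convertScaleAbs(big,alpha=1.2,beta=30))
E
```

```text
time: 16.8
tool_pos: [0.6202, -0.1776, 0.1255]
eef_rot: [2.085, 2.347, 0.001]
ft_force: [0.4, -0.4, -0.4]
finger_gap: 0.504
slide [ 1.6 -1.7 12.5] turn [ 0.13  0.07 -0.03] tcp [ 0.6202 -0.1776  0.1255] F [ 0.4 -0.4 -0.4] gap 0.504 t 16.8
```

View pics/v20.png

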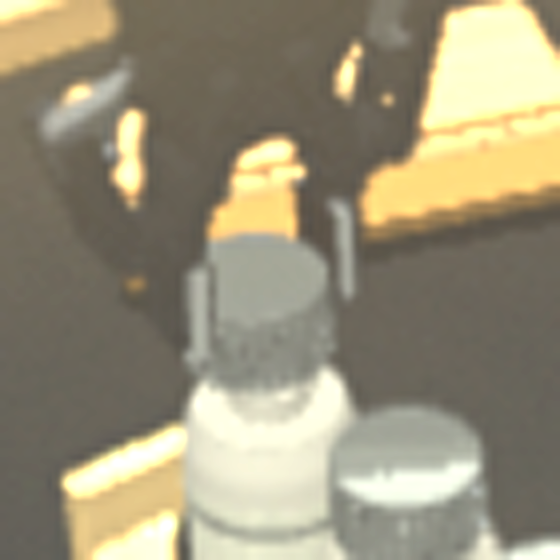

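```bash
python3 -m crank '{"slide":[[1.3,-1.5,2],[1.3,-1.5,6],[1.3,-1.5,10],[1.3,-1.5,10],[1.3,-1.5,10]],"turn":[[0,0,0],[0,0,0],[0,0,0],[0,0,0],[0,0,0]],"claw":[0.4,0.4,0.4,0.4,0.4]}' 100
python3 - <<'E'
from m import *
togo((.6183,-.1763,.105),96.8)
b=snap('scene','scene17')[:,:,::-1]; k=8; a0,b0=185,150
big=cv2.resize(b[b0:b0+70,a0:a0+70],None,fx=k,fy=k,interpolation=cv2.INTER_CUBIC)
cv2.imwrite('pics/v21.png',cv2.convertScaleAbs(big,alpha=1.2,beta=30))
E
```

```text
time: 17.35
tool_pos: [0.6178, -0.1764, 0.1139]
eef_rot: [2.087, 2.348, 0.0]
ft_force: [0.5, -0.4, -0.2]
finger_gap: 0.511
slide [0.1 0.5 8.9] turn [ 0.    0.   -0.04] tcp [ 0.6178 -0.1764  0.1139] F [ 0.5 -0.4 -0.2] gap 0.511 t 17.35
```

View pics/v21.png

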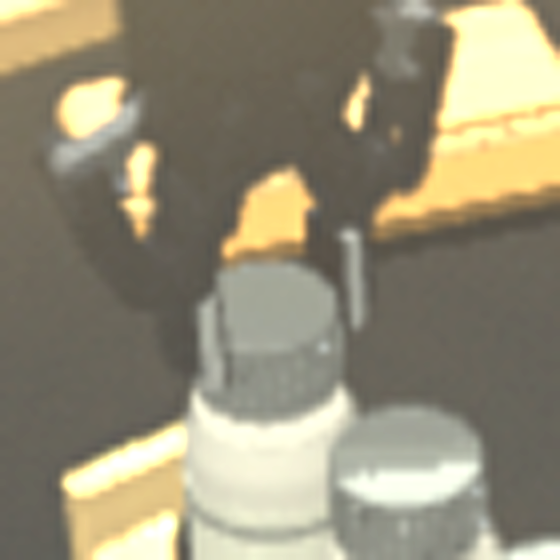

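```bash
python3 -m crank '{"slide":[[-0.5,0.7,0],[-0.5,0.7,2],[-0.5,0.7,2]],"turn":[[0,0,0],[0,0,0],[0,0,0]],"claw":[0.4,0.4,0.4]}' 120; python3 -m crank '{"slide":[[0,0,1],[0,0,2],[0,0,2]],"turn":[[0,0,0],[0,0,0],[0,0,0]],"claw":[0.4,0.4,0.4]}' 120;  python3 -m crank '{"slide":[[0,0,1],[0,0,1],[0,0,1]],"turn":[[0,0,0],[0,0,0],[0,0,0]],"claw":[0.4,0.4,0.4]}' 120
```

```text
time: 17.7
tool_pos: [0.6185, -0.1768, 0.1134]
eef_rot: [2.086, 2.348, 0.0]
ft_force: [-1.1, 0.3, 4.2]
finger_gap: 0.503
time: 18.0
tool_pos: [0.6191, -0.1772, 0.1129]
eef_rot: [2.084, 2.346, 0.001]
ft_force: [-2.0, 0.7, 8.6]
finger_gap: 0.506
time: 18.3
tool_pos: [0.6193, -0.1773, 0.1128]
eef_rot: [2.084, 2.346, 0.001]
ft_force: [-2.4, 0.5, 10.2]
finger_gap: 0.498
```

```bash
python3 -m crank '{"slide":[[0,0,1],[0,0,2],[0,0,2]],"turn":[[0,0,0],[0,0,0],[0,0,0]],"claw":[0.4,0.4,0.4]}' 120; python3 -m crank '{"slide":[[0,0,1],[0,0,2],[0,0,2]],"turn":[[0,0,0],[0,0,0],[0,0,0]],"claw":[0.4,0.4,0.4]}' 120
```

```text
time: 18.6
tool_pos: [0.6194, -0.1774, 0.1127]
eef_rot: [2.083, 2.345, 0.002]
ft_force: [-5.2, 1.4, 16.6]
finger_gap: 0.5
time: 18.9
tool_pos: [0.6197, -0.1773, 0.1098]
eef_rot: [2.083, 2.345, 0.002]
ft_force: [-0.4, 0.3, 2.5]
finger_gap: 0.502
```

```bash
python3 -m crank '{"slide":[[0,0,1],[0,0,2],[0,0,3],[0,0,3]],"turn":[[0,0,0],[0,0,0],[0,0,0],[0,0,0]],"claw":[0.4,0.4,0.4,0.4]}' 120
python3 - <<'E'
from m import *
togo((.6183,-.1763,.105),96.8)
b=snap('scene','scene18')[:,:,::-1]; k=8; a0,b0=185,150
big=cv2.resize(b[b0:b0+70,a0:a0+70],None,fx=k,fy=k,interpolation=cv2.INTER_CUBIC)
cv2.imwrite('pics/v22.png',cv2.convertScaleAbs(big,alpha=1.2,beta=30))
E
```

```text
time: 19.3
tool_pos: [0.6191, -0.1769, 0.1058]
eef_rot: [2.084, 2.346, 0.001]
ft_force: [-2.7, 0.9, 13.0]
finger_gap: 0.503
slide [ 0.7 -0.8  0.8] turn [ 0.16  0.1  -0.03] tcp [ 0.6191 -0.1769  0.1058] F [-2.7  0.9 13. ] gap 0.503 t 19.3
```

View pics/v22.png

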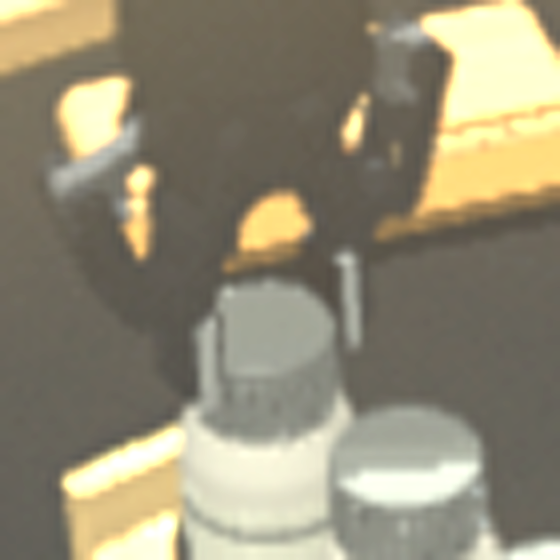

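```bash
python3 -m crank '{"slide":[[0,0,1],[0,0,2],[0,0,3],[0,0,3],[0,0,3]],"turn":[[0,0,0],[0,0,0],[0,0,0],[0,0,0],[0,0,0]],"claw":[0.4,0.4,0.4,0.4,0.4]}' 120; python3 -m crank '{"slide":[[0,0,1],[0,0,2],[0,0,2],[0,0,2],[0,0,2],[0,0,2]],"turn":[[0,0,0],[0,0,0],[0,0,0],[0,0,0],[0,0,0],[0,0,0]],"claw":[0.4,0.4,0.4,0.4,0.4,0.4]}' 120
python3 - <<'E'
from m import *
b=snap('scene','scene19')[:,:,::-1]; k=8; a0,b0=185,150
togo((.6183,-.1763,.105),96.8)
big=cv2.resize(b[b0:b0+70,a0:a0+70],None,fx=k,fy=k,interpolation=cv2.INTER_CUBIC)
cv2.imwrite('pics/v23.png',cv2.convertScaleAbs(big,alpha=1.2,beta=30))
E
```

```text
time: 19.85
tool_pos: [0.6192, -0.177, 0.1057]
eef_rot: [2.083, 2.345, 0.002]
ft_force: [-5.9, 2.5, 21.2]
finger_gap: 0.501
time: 20.45
tool_pos: [0.6193, -0.1771, 0.1057]
eef_rot: [2.082, 2.344, 0.002]
ft_force: [-8.6, 4.3, 27.4]
finger_gap: 0.501
slide [ 0.9 -0.9  0.7] turn [ 0.3   0.22 -0.02] tcp [ 0.6193 -0.1771  0.1057] F [-9.   2.9 27.5] gap 0.501 t 20.5
```

View pics/v23.png

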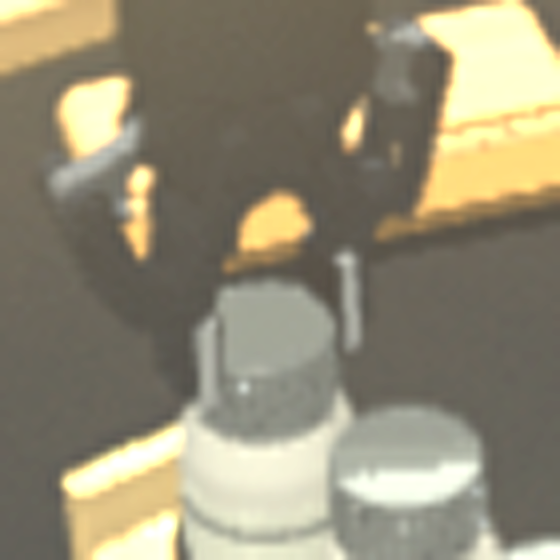

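```bash
python3 -m crank '{"slide":[[0.3,-0.7,-1],[0.6,-1.5,-1.5],[0.6,-1.5,-1.5],[0.6,-1.5,-1.5]],"turn":[[0,0,0],[0,0,0],[0,0,0],[0,0,0]],"claw":[0.4,0.4,0.4,0.4]}' 120
python3 - <<'E'
from m import *
b=snap('scene','scene20')[:,:,::-1]; k=8; a0,b0=195,160
togo((.6183,-.1763,.105),96.8)
big=cv2.resize(b[b0:b0+95,a0:a0+90],None,fx=6,fy=6,interpolation=cv2.INTER_CUBIC)
cv2.imwrite('pics/v24.png',cv2.convertScaleAbs(big,alpha=1.2,beta=30))
E
```

```text
time: 20.9
tool_pos: [0.6191, -0.177, 0.1057]
eef_rot: [2.081, 2.343, 0.004]
ft_force: [-4.0, 2.8, 21.6]
finger_gap: 0.498
slide [ 0.8 -0.7  0.7] turn [ 0.42  0.24 -0.02] tcp [ 0.6191 -0.177   0.1057] F [-4.   1.1 21.3] gap 0.5 t 20.95
```

View pics/v24.png

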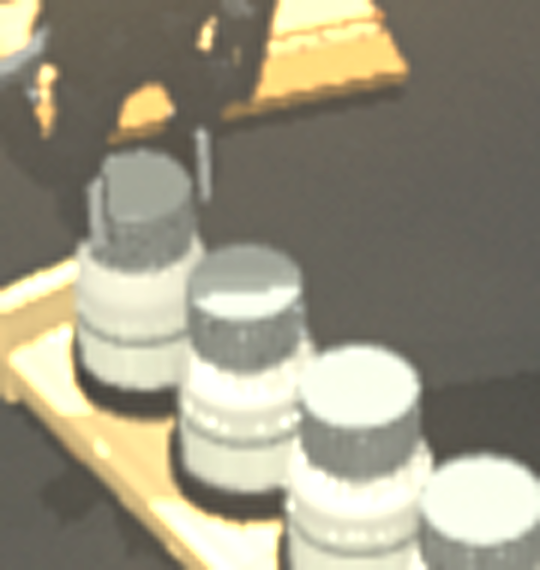

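```bash
python3 -m crank '{"slide":[[0,0,0],[0,0,0],[0,0,0],[0,0,0],[0,0,0],[0,0,0],[0,0,0],[0,0,0],[0,0,0],[0,0,0],[0,0,0],[0,0,0]],"turn":[[0,0,0],[0,0,0],[0,0,0],[0,0,0],[0,0,0],[0,0,0],[0,0,0],[0,0,0],[0,0,0],[0,0,0],[0,0,0],[0,0,0]],"claw":[0.4,0.4,0.4,0.4,0.4,0.4,0.4,0.4,0.4,0.4,0.4,0.4]}' 120
python3 - <<'E'
from m import *
b=snap('scene','scene21'); togo((.6183,-.1763,.105),96.8)
b0=cv2.imread('pics/scene0.png'); d=cv2.absdiff(b[:,:,::-1],b0)[155:190,190:262]; print('squeegee/right area diff max',d.max(), 'neighbor f1 diff', cv2.absdiff(b[:,:,::-1],b0)[235:290,258:300].max())
E
```

```text
time: 22.15
tool_pos: [0.6191, -0.177, 0.1057]
eef_rot: [2.081, 2.343, 0.004]
ft_force: [-4.8, 1.8, 21.3]
finger_gap: 0.502
slide [ 0.8 -0.8  0.7] turn [ 0.42  0.24 -0.02] tcp [ 0.6191 -0.177   0.1057] F [-3.9  2.1 20.7] gap 0.505 t 22.2
squeegee/right area diff max 215 neighbor f1 diff 17
```

```bash
python3 -c "
from plant import sign_off, observe
print(sign_off()); o=observe(); print(o['time'],o['tool_pos'],o['ft_force'])"
```

```text
the job is handed in; nothing more can be done
None
the job is handed in; nothing more can be done
```

The open bottle stands in the empty cup and I let go of it there. The snap cap is pressed home on it, and I handed the job in while still pushing down. No verdict was reported.

**What happened**
- **Placing:** on the first try the bottle caught on the cup rim, with about 11 N up and −5 N in x. I backed off 4 mm and shifted 2 mm in −x. It then slid in freely to the floor, at the height I expected.
- **Capping:** the cap met the neck about 8 mm above home. The push rose to about 17 N, fell to 2.5 N at the snap, then hit a hard stop.

**Last checks**
- The tool height stayed at 0.1057 m while the push rose from 13 to 27 N, so the cap is on the shoulder.
- I eased the push to about 21 N and it held steady for the last 1.2 s. About 4–5 N of sideways force remained.
- In the scene picture, the gap from cap rim to label line matches the neighbouring closed bottle (75 against 74 pixels). The cap looks centred and level.
- By eye, the closed bottles and the squeegee are where they were.

**What disagreed or was left open**
- The open fingertips appeared about 22 mm behind the tool point in the pictures, not about 2 mm as I took from the description. I set the grasp heights from the pictures.
- The two cameras differed by about 3 mm in y. I used the top one, which agreed with the rack's known size.
- My picture-difference check on the squeegee was no use, because the gripper and the moved bottle were in that area. The same check on the far closed bottle showed no change.

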